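# Put the hair sticks and bead jars away and shut the bead case

### The job

Clear the bench for the evening: put the bead jars into the open case, then break its folding lid stay at the knee and lower the lid gently until it is fully shut. Also take every hair stick out of the drying block and lower it, bead up, into the deep mug so that it leans on the rim at the handle side. Leave the mug standing and the other things on the bench where they are.

Things in the scene. Friction and masses are not known exactly. Their poses are not given: they have to be found in the camera images.
- case: Open wooden bead case, fixed to the bench: 180 mm deep (its x) by 240 mm wide (its y), 75 mm high, walls and floor 6 mm. Origin: centre of its underside; its front faces -x of its own frame, its lid is hinged on its far (+x) rim.
- lid_hinge (a point): Middle of the lid's hinge line, on top of the case's far rim (case frame x +90, z 75 mm); the line runs along the case's y.
- lid (a joint): Lid angle in rad: 0 = standing open (80 degrees up from shut) on its stay, grows as it is lowered, 1.396 = flat shut on the rim. The hinge is stiff (about 0.3 N m friction): the lid stays where it is left. It cannot be lowered until the stay's knee is broken.
- lid_edge (a point): Middle of the lid's free edge, on its outer face. The lid is a panel 186 mm long from the hinge, 246 mm wide, 6 mm thick, with a small brass lip 70 mm wide and 10 mm thick reaching 10 mm beyond the middle of this edge.
- stay (a joint): Knee angle of the lid stay in rad: 0 = locked against its stop, slightly over centre; 0.12 = links in line; it grows as the knee is pushed down, and is about 1.6 with the lid shut. A push of some newtons straight down on the thumb pin breaks it: 20 mm down is about 0.5 rad, and it stays so.
- cup: Deep white mug, 115 mm high, rim radius 44 mm, wall 4 mm, 0.8 kg, loose. Origin: centre of its underside, z up; the handle is on its own +y side.
- block: Fixed drying block of pale wood, 120 x 120 x 55 mm, with four upright holes of 13 mm, 45 mm deep, at +-33 mm in its x and y. Origin: centre of its underside.
- knee_tab (a point): Middle of the round brass thumb pin (12 mm diameter, about 30 mm long, along the case's y) at the knee of the folding lid stay: two brass links of 74 mm outside the case's right (-y) wall. With the stay locked this point is at about x +10, y -151, z +99 mm in the case frame; the knee goes down, beside the wall, as the stay folds.
- stick0: Wooden hair stick, standing in a hole of the block (some may be absent): shaft 9 mm diameter, 185 mm long, bead of 18 mm at the upper end, 200 mm in all, 30 g. Origin: centre of the flat foot; z runs along the shaft to the bead.
- stick0_bead (a point): Centre of the bead of stick0, 191 mm along the shaft from the foot.
- stick1: Wooden hair stick, standing in a hole of the block (some may be absent): shaft 9 mm diameter, 185 mm long, bead of 18 mm at the upper end, 200 mm in all, 30 g. Origin: centre of the flat foot; z runs along the shaft to the bead.
- stick1_bead (a point): Centre of the bead of stick1, 191 mm along the shaft from the foot.
- stick2: Wooden hair stick, standing in a hole of the block (some may be absent): shaft 9 mm diameter, 185 mm long, bead of 18 mm at the upper end, 200 mm in all, 30 g. Origin: centre of the flat foot; z runs along the shaft to the bead.
- stick2_bead (a point): Centre of the bead of stick2, 191 mm along the shaft from the foot.
- stick3: Wooden hair stick, standing in a hole of the block (some may be absent): shaft 9 mm diameter, 185 mm long, bead of 18 mm at the upper end, 200 mm in all, 30 g. Origin: centre of the flat foot; z runs along the shaft to the bead.
- stick3_bead (a point): Centre of the bead of stick3, 191 mm along the shaft from the foot.
- jar0: Closed glass bead jar with metal cap, 48 mm diameter, 50 mm high, standing on the bench (one may be absent). Origin: centre of the underside, z up.
- jar1: Closed glass bead jar with metal cap, 48 mm diameter, 50 mm high, standing on the bench (one may be absent). Origin: centre of the underside, z up.
- bowl_low: Bystander: terracotta bead bowl 72 mm wide, 28 mm high; leave it alone. Origin: underside, centre.
- bowl_wide: Bystander: white bead bowl 90 mm wide, 32 mm high; leave it alone. Origin: underside, centre.
- bowl_brass: Bystander: brass bowl 80 mm wide, 36 mm high; leave it alone. Origin: underside, centre.
- pliers: Bystander: pliers with black grips, 120 mm long, 14 mm high; leave it alone. Origin: underside, centre.
- notepad: Bystander: paper note block 76 x 76 x 22 mm; leave it alone. Origin: underside, centre.
- bowl_pink: Bystander: terracotta bead bowl 72 mm wide, 28 mm high; leave it alone. Origin: underside, centre.

How it is judged:
On the way, in this order (a step that is already met when the one before it is completed fails the run):
1. the stay is broken at its knee while the lid is still up (value of joint stay above 0.35 rad and value of joint lid below 0.7 rad), for 0.1 s.
2. the lid is shut over the jars (value of joint lid above 1.34 rad and z of jar0 in the frame of case between -0.01 and 0.045 m and x of jar0 in the frame of case between -0.09 and 0.09 m and y of jar0 in the frame of case between -0.12 and 0.12 m and z of jar1 in the frame of case between -0.01 and 0.045 m and x of jar1 in the frame of case between -0.09 and 0.09 m and y of jar1 in the frame of case between -0.12 and 0.12 m), for 0.2 s.
At the end, for the whole second after the job is handed in: Lid shut (joint over 1.34); each jar in the case (origin under 45 mm up); each stick at rest, foot in the mug under 30 mm above its underside, bead over 120 mm up, at least 30 mm from the mug axis to the handle (+y) and within 50 mm sideways; mug upright (0.1 rad) (all of step 2 and z of each of stick0, stick1, stick2, stick3 in the frame of cup below 0.03 m and horizontal distance between each of stick0, stick1, stick2, stick3 and cup below 0.045 m and y of each of stick0_bead, stick1_bead, stick2_bead, stick3_bead in the frame of cup above 0.03 m and x of stick0_bead in the frame of cup between -0.05 and 0.05 m and z of each of stick0_bead, stick1_bead, stick2_bead, stick3_bead in the frame of cup above 0.12 m and linear speed of each of stick0, stick1, stick2, stick3 below 0.1 m/s and x of stick1_bead in the frame of cup between -0.05 and 0.05 m and x of stick2_bead in the frame of cup between -0.05 and 0.05 m and x of stick3_bead in the frame of cup between -0.05 and 0.05 m and angle between cup's own z axis and vertical below 0.1 rad); the robot touches nothing.
It fails at once if the lid is slammed: it swings shut faster than 2 rad/s (velocity of joint lid above 2 rad/s).
It fails at once if a bystander (bowl, pliers, note block) is moved more than 40 mm (distance of any of bowl_low, bowl_wide, bowl_brass, pliers, notepad, bowl_pink from where it was at the start of the episode above 0.04 m).
It fails at once if the mug is tipped over (angle between cup's own z axis and vertical above 0.6 rad).
Of stick0, stick1, stick2, stick3 only 2 to 4 are there at a start; the rules pass over those that are not, and their reading is None.
Of jar0, jar1 only 1 to 2 are there at a start; the rules pass over those that are not, and their reading is None.
At some moment in a run one of jar0, jar1 may be knocked a few centimetres aside while the robot is not near it.
It also fails if it takes over 210 s, if anything falls off the work surface, if the arm or the gripper's body presses on something with over 40 N, if the wrist force passes 120 N, or if a joint passes its speed limit or range.

### The arm

A 7-joint arm with a two-finger parallel gripper is mounted at the origin on the work surface. World frame = base frame: x ahead of the robot, y to its left, z up, the work surface at z = 0. Lengths are in m, angles in rad, forces in N, time in s.
With the tool pointing down it reaches from about 0.4 to 0.875 m from the base axis. Payload 19.3 kg.
Tool frame: the origin (TCP) lies at the very end of the fingers, on their centre line; the grasp point (between the pads) lies robot.pinch_z behind it (robot.pinch_z is the distance from the TCP to the grasp point, in m); z points along the fingers, y is the direction in which the jaws open and shut (so a half turn about z gives the same grasp; the last joint's range is limited). The gripper opens to 85 mm and grips with 20 to 120 N. Pads are 22 mm wide; open, the fingers measure 114 mm over their backs; the gripper's body (76 mm by 85 mm) begins 54 mm behind the grasp point. The pads swing forward as they close: fully open they stand 13 mm farther back than shut.
Start: joints at [1.246, 0.521, -0.036, 1.599, 0.021, 1.021, -0.113], TCP at [0.158, -0.605, 0.231] pointing down, gripper open.
Joint ranges: [-2.91, 2.91], [-0.3, 2.13], [-1.5, 1.42], [0.17, 2.43], [-1.26, 4.41], [0.16, 1.93], [-2.52, 2.52]. Speed limits (rad/s): [1.89, 1.89, 2.39, 2.39, 3.01, 3.01, 3.01].

### API

Orientations are given as a rotation vector (axis times angle).
In Python, from plant import robot gives the robot as it stands.
- The arm moves only by the shell command python3 -m jog 'ROWS' [FORCE]. ROWS is JSON, a list of rows, each a list of 7 numbers: the shift along the tool's x, y, z in cm, then the turn, a rotation vector about the tool's x, y, z in rad, then the finger opening in cm, from 0 to 8.54. In form: [[tx, ty, tz, wx, wy, wz, claw], ...]. A call has 1 to 12 rows; each row is the pose to reach, as a shift and turn from the pose measured when the call began, along the tool's axes at that moment; what a row does not reach only later rows make up. A row lasts 1/8 s, in which the tool goes at most 62.5 mm and 10.7 degrees, less where a joint would pass 70% of its speed; a pose out of reach is approached as far as the arm can. A call with a gripper value outside its range is refused whole. The fingers move at their own pace and stop on an object; FORCE is the grip in N (left out, the last holds). Time passes only in rows, so rows that repeat a pose let the fingers close. It gives the time, the measured TCP pose, the force and the opening at its end, in the units of the state.
- robot.observe(): the state, without advancing time (a new reading comes with each control period).
- robot.grab_frame(name): name is "scene" or "top" or "wrist"; returns (picture, depth): 384x512x3 uint8, blue, green, red; 384x512 float32, m along the optical axis (not along the pixel's ray), 0 where there is no reading.
- robot.get_calibration(name): a dict with "vertical_fov" (degrees; the focal length in pixels is half the picture's height over the tangent of half this angle, whatever the lens; pixels are square), "cx", "cy" (the principal point, pixels), "R" (3x3) and "t" (3): a world point X has camera coordinates R X + t; the wrist camera has in their place "T_tool_cam" (4x4, takes a point from camera to tool coordinates, whose origin is the TCP and whose axes are the flange's). Camera axes: x right, y down, z forward; pixel columns grow to the right and rows downward; lengths in m; the calibration is good to about 2 mm. A picture is of the moment at which its call begins: read the wrist's pose just before it. get_calibration takes no time and is no camera call.
- robot.close_job(): hands the job in, once; it reports no verdict.
The state is a dict: "clock": time; "joints": joint angles; "joint_velocities": joint speeds; "effort": joint torques, N m; "eef_pos": TCP position; "eef_rot": TCP orientation; "force": force on the tool from outside, world axes, zero at the start; "ft_torque": the same for the moment, N m; "gripper_width": opening from 0.0 (shut) to 1.0 (fully open).
Only numpy, scipy, OpenCV 4.12 (cv2) and the standard library are available. Lean on these libraries where they do the work, as an engineer would, in place of code of your own. Each camera call takes 0.05 s, during which the arm holds its last target. There are 200 camera calls.

## Working session

There is one attempt and no reset: what is moved stays moved. The work goes in short steps, Python scripts to look and compute and a shell command to move; the robot and the scene stay as the last step left them, time stands still between calls to the robot, and variables do not carry over. Pictures are saved under pics/ and viewed, about 12 in all and at most 16, crops included, and the job is handed in when it is done.

```bash
ls; mkdir -p pics; cat > h.py <<'E'
import numpy as np, cv2
from scipy.spatial.transform import Rotation as Ro
from plant import robot
def cam(name):
    c=robot.get_calibration(name); f=192/np.tan(np.radians(c['vertical_fov'])/2)
    if 'R' in c: R=np.array(c['R']);t=np.array(c['t']); return f,c['cx'],c['cy'],R.T,-R.T@t
    s=robot.observe(); T=np.array(c['T_tool_cam']); Rw=Ro.from_rotvec(s['eef_rot']).as_matrix()
    return f,c['cx'],c['cy'],Rw@T[:3,:3],Rw@T[:3,3]+np.array(s['eef_pos'])
def grab(name,fn=None):
    C=cam(name); im,d=robot.grab_frame(name)
    if fn: cv2.imwrite(f'pics/{fn}.png',im); np.savez(f'pics/{fn}.npz',im=im,d=d,C=np.array(C,dtype=object),allow_pickle=True)
    return im,d,C
def ray(C,u,v,z):
    f,cx,cy,R,o=C; r=R@np.array([(u-cx)/f,(v-cy)/f,1]); return o+r*(z-o[2])/r[2]
def pts(C,d):
    f,cx,cy,R,o=C; v,u=np.mgrid[:d.shape[0],:d.shape[1]]
    return (np.stack([(u-cx)/f*d,(v-cy)/f*d,d],-1)@R.T)+o
def load(fn):
    z=np.load(f'pics/{fn}.npz',allow_pickle=True); return z['im'],z['d'],tuple(z['C'])
def state():
    s=robot.observe(); print('t',round(s['clock'],2),'pos',np.round(s['eef_pos'],4),'R',np.round(Ro.from_rotvec(s['eef_rot']).as_matrix(),3).tolist(),'q',np.round(s['joints'],2),'F',np.round(s['force'],1),'w',s['gripper_width'])
E
python3 - <<'E'
from h import *
state(); print(robot.pinch_z)
for n in ['scene','top','wrist']:
    im,d,C=grab(n,n+'0'); print(n,C[0],C[1],C[2],np.round(C[4],3),np.round(C[3],2).tolist())
a,b=cv2.imread('pics/scene0.png'),cv2.imread('pics/top0.png')
E
```

```text
pics
t 0.0 pos [ 0.1574 -0.6045  0.2307] R [[0.968, 0.252, -0.0], [0.252, -0.968, 0.001], [-0.0, -0.001, -1.0]] q [ 1.25  0.52 -0.04  1.6   0.02  1.02 -0.11] F [0.2 0.1 0.3] w 1.0013373480011738
0.0187
scene 410.8971410469331 247.22588335108742 193.94032913418883 [0.907 0.576 1.053] [[-0.85, 0.43, -0.31], [0.53, 0.69, -0.49], [0.01, -0.58, -0.81]]
top 352.55666202193675 262.6081290069857 190.6670558287159 [0.441 0.043 1.09 ] [[0.02, -0.99, 0.15], [-1.0, -0.01, 0.03], [-0.02, -0.15, -0.99]]
wrist 283.3803836625073 260.8948146076929 188.8505886688129 [ 0.229 -0.585  0.372] [[0.25, -0.93, -0.28], [-0.97, -0.24, -0.07], [-0.0, 0.29, -0.96]]
```

View pics/scene0.png

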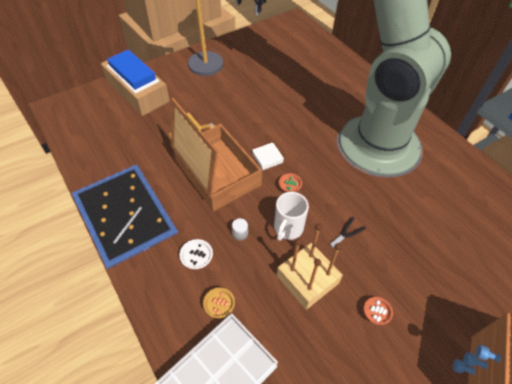

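View pics/top0.png

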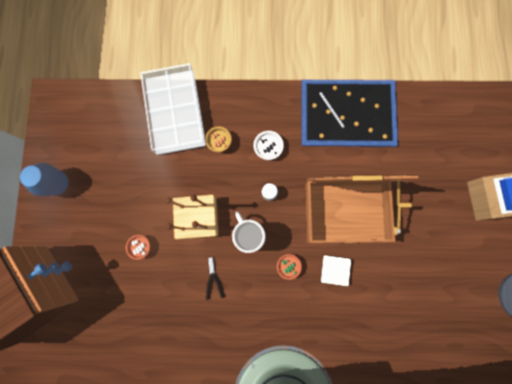

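The scene view shows the case with its open lid (215,165), mug (290,215), block with sticks (310,270) and one jar (240,228). The top view shows the case at (350,210), jar at (270,191), mug at (248,235) and block at (195,217). I'll enlarge and measure with depth.

```bash
python3 - <<'E'
from h import *
im,d,C=load('top0'); P=pts(C,d)
sc,ds,Cs=load('scene0'); Ps=pts(Cs,ds)
a=cv2.resize(im[160:260,155:300],(800,552),interpolation=cv2.INTER_CUBIC)
b=cv2.resize(sc[90:310,165:365],None,fx=2.7,fy=2.7,interpolation=cv2.INTER_CUBIC)
cv2.imwrite('pics/c1.png',a); cv2.imwrite('pics/c2.png',b)
for n,(u,v) in dict(jar=(270,191),block=(195,217),mugfloor=(248,236),casefloor=(345,215),bench=(300,310)).items(): print(n,np.round(P[v,u],3), np.round(ray(C,u,v,0),3))
# height map in the top: components
m=((P[...,2]>.012)&(d>0)&(P[...,0]>.25)&(P[...,0]<.9)&(abs(P[...,1])<.5)).astype(np.uint8)
n,l,s,c=cv2.connectedComponentsWithStats(m)
for i in range(1,n):
    if s[i,4]>30:
        q=P[l==i]; print(s[i],np.round(np.median(q,0),3),np.round(np.percentile(q,2,0),3),np.round(np.percentile(q,98,0),3))
E
```

```text
jar [0.596 0.048 0.05 ] [0.603 0.048 0.   ]
block [0.515 0.269 0.054] [0.518 0.28  0.   ]
mugfloor [0.462 0.114 0.006] [0.462 0.114 0.   ]
casefloor [ 0.531 -0.183  0.005] [ 0.531 -0.184  0.   ]
bench [ 0.248 -0.045  0.003] [ 0.247 -0.046  0.   ]
[ 144   94   87   60 1792] [0.787 0.325 0.033] [0.722 0.185 0.013] [0.89  0.442 0.052]
[ 302   99   94   47 1948] [ 0.831 -0.198  0.014] [ 0.759 -0.33   0.012] [ 0.897 -0.06   0.018]
[254 131  29  28 640] [0.746 0.057 0.022] [0.704 0.016 0.015] [0.784 0.097 0.035]
[ 306  176  112   67 1938] [ 0.587 -0.237  0.073] [ 0.45  -0.319  0.016] [ 0.628 -0.062  0.268]
[262 184  15  16 195] [0.593 0.051 0.049] [0.576 0.03  0.018] [0.617 0.072 0.053]
[ 165  195   53   44 1839] [0.517 0.269 0.055] [0.458 0.211 0.027] [0.574 0.33  0.209]
[233 212  32  40 331] [0.474 0.13  0.1  ] [0.42  0.064 0.016] [0.524 0.148 0.117]
[126 235  23  24 441] [0.424 0.447 0.021] [0.394 0.414 0.014] [0.457 0.477 0.031]
[277 254  24  25 464] [ 0.375 -0.011  0.021] [ 0.344 -0.041  0.013] [0.408 0.022 0.03 ]
[322 256  28  30 691] [ 0.366 -0.149  0.021] [ 0.329 -0.185  0.017] [ 0.404 -0.111  0.025]
```

View pics/c1.png

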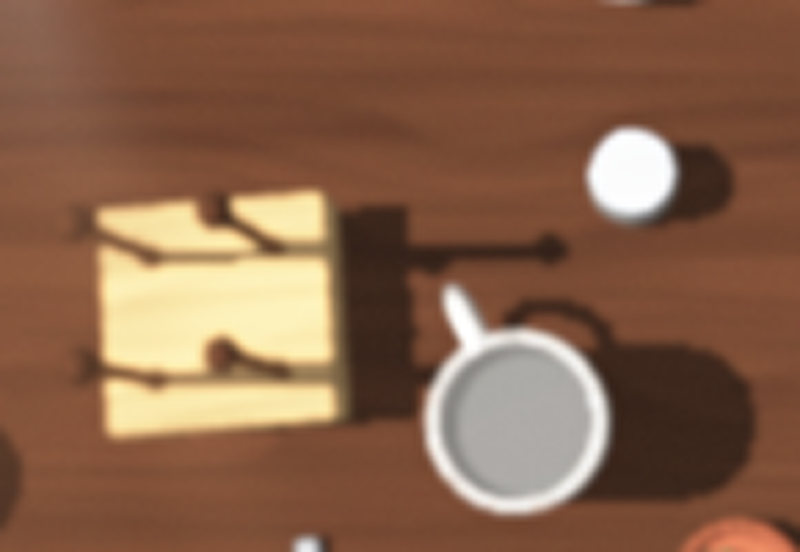

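View pics/c2.png

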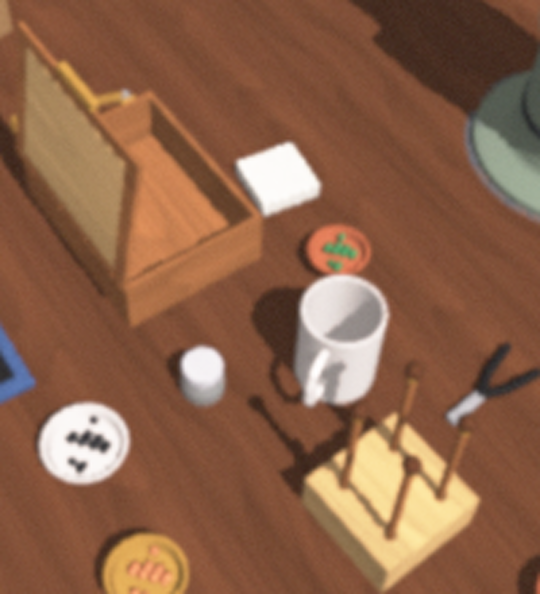

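The crops show four sticks in the block, one jar, and the mug handle pointing up-left in the top view. The case is empty and the stay is on its right. Next come the precise poses.

```bash
python3 - <<'E'
from h import *
im,d,C=load('top0'); P=pts(C,d); sc,ds,Cs=load('scene0'); Ps=pts(Cs,ds)
def rect(Q,n):
    r=cv2.minAreaRect((Q[:,:2]*1000).astype(np.float32)); print(n,len(Q),np.round(r[0],1),np.round(r[1],1),round(r[2],2))
X,Y,Z=P[...,0],P[...,1],P[...,2]
for p,n in ((P,'top'),(Ps,'scene')):
    X,Y,Z=p[...,0],p[...,1],p[...,2]
    rect(p[(abs(Z-.055)<.003)&(X>.42)&(X<.6)&(Y>.19)&(Y<.35)],n+' block')
    rect(p[(abs(Z-.075)<.004)&(X>.42)&(X<.64)&(Y>-.32)&(Y<-.03)],n+' caserim')
    q=p[(abs(Z-.115)<.004)&(X>.38)&(X<.56)&(Y>.04)&(Y<.18)]; c,r=cv2.minEnclosingCircle((q[:,:2]*1000).astype(np.float32)); print(n,'mug',np.round(c,1),r)
    q=p[(Z>.02)&(Z<.11)&(X>.38)&(X<.56)&(Y>.04)&(Y<.2)&(np.hypot(X-.462,Y-.114)>.049)]; print('handle',len(q),np.round(np.median(q,0),4),np.round(q.max(0),3))
    q=p[(abs(Z-.05)<.005)&(abs(X-.594)<.03)&(abs(Y-.05)<.03)]; c,r=cv2.minEnclosingCircle((q[:,:2]*1000).astype(np.float32)); print(n,'jar',np.round(c,1),r, np.round(q.mean(0),4))
    q=p[(Z>.15)&(Z<.3)&(X>.4)&(X<.7)&(Y>-.36)&(Y<-.02)]; print('lid hi',np.round(np.percentile(q,[1,50,99],axis=0),3).tolist())
    for lo in np.arange(.09,.28,.03):
        q=p[(Z>lo)&(Z<lo+.03)&(X>.4)&(X<.7)&(Y>-.36)&(Y<-.02)]; print('lid',lo,len(q),np.round(q.mean(0),3))
    q=p[(Z>.06)&(X>.4)&(X<.7)&(Y>-.36)&(Y<-.29)]; rect(q,'stay'); print(np.round(np.percentile(q,[2,50,98],axis=0),3).tolist())
# mug top by colour in top, rays at z=.115
hsv=cv2.cvtColor(im,cv2.COLOR_BGR2HSV); m=((hsv[...,1]<60)&(hsv[...,2]>130)).astype(np.uint8)
m[:, :225]=0; m[:,300:]=0; m[:175]=0; m[265:]=0
n,l,s,c=cv2.connectedComponentsWithStats(m)
for i in range(1,n):
    if s[i,4]>40: print(s[i],c[i], np.round(ray(C,*c[i],.05),3))
E
```

```text
top block 1276 [517.  272.7] [119.9 120.9] 5.49
top caserim 645 [ 540.2 -189.8] [180.3 253.9] 1.85
top mug [461.2 106.5] 43.75162887573242
handle 48 [0.5132 0.1342 0.0904] [0.529 0.146 0.109]
top jar [597.7  50.6] 21.55028533935547 [0.5972 0.0506 0.0494]
lid hi [[0.595, -0.298, 0.195], [0.6, -0.176, 0.259], [0.609, -0.058, 0.271]]
lid 0.09 155 [ 0.571 -0.311  0.105]
lid 0.12 4 [ 0.62  -0.183  0.132]
lid 0.15 2 [ 0.613 -0.058  0.168]
lid 0.18 2 [ 0.609 -0.058  0.189]
lid 0.21 8 [ 0.605 -0.123  0.223]
lid 0.24 310 [ 0.6   -0.179  0.261]
lid 0.27 9 [ 0.599 -0.184  0.271]
stay 476 [ 543.  -317.8] [179.   55.4] 0.1
[[0.456, -0.339, 0.062], [0.551, -0.303, 0.076], [0.626, -0.294, 0.256]]
scene block 1329 [512.9 270.8] [121.3 121.4] 5.54
scene caserim 331 [ 537.3 -189.3] [187.7 252.7] 2.15
scene mug [456.7 105.8] 44.8546257019043
handle 313 [0.4405 0.0742 0.0705] [0.528 0.147 0.109]
scene jar [594.4  48.5] 22.609529495239258 [0.5937 0.0504 0.0506]
lid hi [[0.592, -0.299, 0.152], [0.607, -0.169, 0.215], [0.621, -0.059, 0.27]]
lid 0.09 327 [ 0.624 -0.178  0.105]
lid 0.12 349 [ 0.621 -0.174  0.135]
lid 0.15 354 [ 0.616 -0.172  0.165]
lid 0.18 384 [ 0.61  -0.172  0.195]
lid 0.21 410 [ 0.605 -0.171  0.225]
lid 0.24 434 [ 0.599 -0.173  0.255]
lid 0.27 18 [ 0.596 -0.188  0.271]
stay 262 [ 541.5 -306.2] [185.   31.8] 0.12
[[0.454, -0.319, 0.061], [0.513, -0.301, 0.084], [0.632, -0.291, 0.258]]
[261 183  17  17 220] [268.85454545 190.95454545] [0.596 0.051 0.05 ]
[232 212  33  41 945] [247.51957672 234.6984127 ] [0.465 0.112 0.05 ]
```

```bash
cat >> h.py <<'E'
def tool(yaw,tilt=0):  # yaw deg of tool x; tilt deg: body leans toward +tool x
    y=np.radians(yaw); R=np.column_stack([[np.cos(y),np.sin(y),0],[np.sin(y),-np.cos(y),0],[0,0,-1]])
    return R@Ro.from_rotvec([0,np.radians(tilt),0]).as_matrix()
def row(p,R=None,n=''):
    s=robot.observe(); R0=Ro.from_rotvec(s['eef_rot']).as_matrix(); R=R0 if R is None else R
    t=R0.T@(np.array(p)-s['eef_pos'])*100; w=Ro.from_matrix(R0.T@R).as_rotvec()
    print(n,np.round(t,2),np.round(w,3),'steps',round(max(np.linalg.norm(t)/6.25,np.degrees(np.linalg.norm(w))/10.7),1))
E
python3 - <<'E'
from h import *
print(np.round(tool(0,20)[:,2],2))
im,d,C=load('top0'); P=pts(C,d); sc,ds,Cs=load('scene0'); Ps=pts(Cs,ds)
a=np.radians(1.9); c0=np.array([.539,-.181,0]); Rc=np.array([[np.cos(a),-np.sin(a),0],[np.sin(a),np.cos(a),0],[0,0,1]])
for p,n in ((P,'top'),(Ps,'scene')):
    q=((p-c0)@Rc).reshape(-1,3)
    m=(q[:,2]>.09)&(q[:,2]<.115)&(q[:,1]<-.125)&(q[:,1]>-.2)&(abs(q[:,0]-.01)<.08); k=q[m]
    for y in np.arange(-.175,-.12,.01):
        b=k[abs(k[:,1]-y)<.005]; 
        if len(b): print(n,round(y,3),len(b),np.round(b.min(0),3),np.round(b.max(0),3),np.round(b.mean(0),3))
    m=(abs(q[:,2]-.075)<.004)&(abs(q[:,0])<.07)&(abs(q[:,1])<.135); k=q[m]; print('side walls y', np.round(np.percentile(k[k[:,1]>0][:,1],[3,97]),3),np.round(np.percentile(k[k[:,1]<0][:,1],[3,97]),3))
    m=(abs(q[:,2]-.075)<.004)&(q[:,0]<-.075)&(abs(q[:,1])<.11); k=q[m]; print('front x',np.round(np.percentile(k[:,0],[3,97]),3), np.polyfit(k[:,1],k[:,0],1))
    m=(q[:,2]>.25)&(q[:,2]<.262)&(abs(q[:,1])<.12);k=q[m]; print('lidline',np.polyfit(k[:,1],k[:,0],1))
row([.554,-.332,.15],tool(1.9),'pin above')
E
```

```text
[ 0.34  0.   -0.94]
top -0.165 7 [ 0.006 -0.165  0.102] [ 0.015 -0.16   0.106] [ 0.011 -0.162  0.104]
top -0.155 15 [ 0.006 -0.16   0.1  ] [ 0.015 -0.151  0.108] [ 0.011 -0.155  0.103]
top -0.145 14 [ 0.007 -0.15   0.101] [ 0.015 -0.14   0.107] [ 0.011 -0.145  0.103]
top -0.135 58 [-0.031 -0.139  0.091] [ 0.07  -0.13   0.114] [ 0.013 -0.133  0.102]
top -0.125 45 [-0.007 -0.13   0.097] [ 0.079 -0.127  0.115] [ 0.043 -0.129  0.106]
side walls y [0.112 0.118] [-0.132 -0.116]
front x [-0.089 -0.083] [ 0.00361144 -0.08637294]
lidline [0.00116108 0.0612829 ]
scene -0.135 8 [-0.045 -0.136  0.091] [ 0.088 -0.133  0.111] [-0.017 -0.134  0.096]
scene -0.125 5 [ 0.084 -0.129  0.096] [ 0.088 -0.125  0.115] [ 0.086 -0.127  0.106]
side walls y [0.11  0.117] [-0.134 -0.116]
front x [-1.364 -0.087] [ 0.00747915 -0.64419884]
lidline [0.00232898 0.05955322]
pin above [ 45.25 -16.38   8.1 ] [-0.001  0.     0.222] steps 7.8
```

```bash
python3 - <<'E'
from h import *
row([.554,-.336,.14],tool(1.9,12),'pin above')
E
```

```text
pin above [ 45.15 -15.99   9.1 ] [-0.024  0.209  0.221] steps 7.8
```

```bash
python3 -m jog '[[22,-8,4,-0.01,0.1,0.11,0],[22,-8,4,-0.01,0.1,0.11,0],[22,-8,4,-0.01,0.1,0.11,0],[22,-8,4,-0.01,0.1,0.11,0],[45.1,-16,6,-0.024,0.209,0.221,0],[45.1,-16,6,-0.024,0.209,0.221,0],[45.1,-16,6,-0.024,0.209,0.221,0],[45.1,-16,6,-0.024,0.209,0.221,0],[45.1,-16,6,-0.024,0.209,0.221,0],[45.1,-16,9.1,-0.024,0.209,0.221,0],[45.1,-16,9.1,-0.024,0.209,0.221,0]]'; python3 - <<'E'
from h import *
state(); row([.555,-.336,.11],n='down'); row([.555,-.336,.077],n='push')
im,d,C=grab('top','top1'); cv2.imwrite('pics/t1.png',cv2.resize(im[140:260,290:430],None,fx=4,fy=4))
E
```

```text
clock: 1.52
eef_pos: [0.552, -0.3358, 0.1381]
eef_rot: [-3.119, -0.05, -0.323]
force: [0.1, 0.6, -0.2]
gripper_width: 0.001
t 1.52 pos [ 0.552  -0.3358  0.1381] R [[0.978, 0.032, 0.205], [0.031, -0.999, 0.009], [0.205, -0.002, -0.979]] q [ 0.57  0.59 -0.09  1.78 -0.1   0.6  -0.96] F [ 0.1  0.6 -0.2] w 0.0008667433929335676
down [-0.29  0.04  2.81] [0. 0. 0.] steps 0.5
push [-0.96  0.05  6.04] [0. 0. 0.] steps 1.0
```

View pics/t1.png

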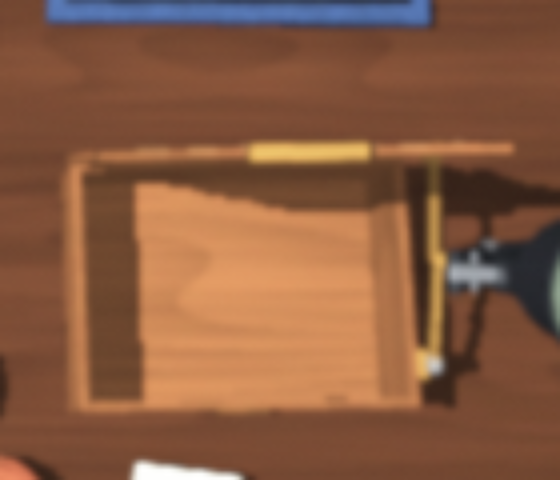

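The crop shows the closed fingers above the thumb pin at (450-500,270), just outside the links at (435,260). Now I push down.

```bash
python3 -m jog '[[-0.3,0,2.4,0,0,0,0],[-0.4,0,3.0,0,0,0,0],[-0.5,0,3.6,0,0,0,0],[-0.6,0,4.2,0,0,0,0],[-0.75,0,4.8,0,0,0,0],[-0.9,0,5.4,0,0,0,0],[-0.96,0,6.0,0,0,0,0],[-1.05,0,6.4,0,0,0,0],[-1.05,0,6.4,0,0,0,0]]'; python3 - <<'E'
from h import *
state()
im,d,C=grab('top','top2'); P=pts(C,d)
a=np.radians(1.9); c0=np.array([.539,-.181,0]); Rc=np.array([[np.cos(a),-np.sin(a),0],[np.sin(a),np.cos(a),0],[0,0,1]])
q=((P-c0)@Rc).reshape(-1,3)
m=(q[:,2]>.21)&(q[:,2]<.29)&(abs(q[:,1])<.12)&(q[:,0]>0);k=q[m]; print('lid edge',np.round(np.median(k,0),3))
E
```

```text
clock: 2.7
eef_pos: [0.5553, -0.336, 0.0742]
eef_rot: [-3.12, -0.05, -0.324]
force: [0.3, -0.7, 0.1]
gripper_width: 0.002
t 2.7 pos [ 0.5553 -0.336   0.0742] R [[0.978, 0.032, 0.206], [0.031, -0.999, 0.008], [0.206, -0.001, -0.979]] q [ 0.57  0.69 -0.1   1.8  -0.1   0.48 -0.95] F [ 0.3 -0.7  0.1] w 0.0017908934517100786
lid edge [0.026 0.001 0.241]
```

```bash
cat >> h.py <<'E'
def prow(pinch,R,n=''): row(np.array(pinch)+robot.pinch_z*R[:,2],R,n)
E
python3 - <<'E'
from h import *
row([.535,-.39,.09],n='side'); row([.40,-.36,.30],n='up'); 
row([.40,-.10,.30],tool(8,15),n='mid')
prow([.590,.0505,.12],tool(8,15),'above jar')
im,d,C=load('top2'); P=pts(C,d); X,Y,Z=P[...,0],P[...,1],P[...,2]
q=P[(abs(Z-.05)<.005)&(abs(X-.594)<.06)&(abs(Y-.05)<.06)]; c,r=cv2.minEnclosingCircle((q[:,:2]*1000).astype(np.float32)); print('jar',c,r,np.median(q,0))
E
```

```text
side [-1.87  5.34 -1.99] [0. 0. 0.] steps 1.0
up [-10.64   1.88 -25.3 ] [0. 0. 0.] steps 4.4
mid [ -9.83 -24.11 -25.09] [ 0.024  0.054 -0.105] steps 5.8
above jar [  5.61 -38.57  -1.57] [ 0.024  0.054 -0.105] steps 6.2
jar (597.4600830078125, 50.836341857910156) 21.264068603515625 [0.59851967 0.05094511 0.04919389]
```

```bash
python3 -m jog '[[-1.9,5.3,-2,0,0,0,0],[-10.6,2,-14,0,0,0,0],[-10.6,2,-25,0,0,0,0],[-10.6,2,-25,0,0,0,0],[-9.8,-24,-25,0.024,0.054,-0.105,8.5],[-9.8,-24,-25,0.024,0.054,-0.105,8.5],[-9.8,-24,-25,0.024,0.054,-0.105,8.5],[-9.8,-24,-25,0.024,0.054,-0.105,8.5],[-3,-34,-18,0.024,0.054,-0.105,8.5],[5.6,-38.6,-9,0.024,0.054,-0.105,8.5],[5.6,-38.6,-9,0.024,0.054,-0.105,8.5],[5.6,-38.6,-9,0.024,0.054,-0.105,8.5]]'; python3 - <<'E'
from h import *
state()
prow([.596,.0505,.09],tool(8,15),'above jar'); prow([.596,.0505,.036],tool(8,15),'grasp')
im,d,C=grab('wrist','w1'); P=pts(C,d)
X,Y,Z=P[...,0],P[...,1],P[...,2]
q=P[(abs(Z-.05)<.006)&(abs(X-.594)<.06)&(abs(Y-.05)<.06)]; c,r=cv2.minEnclosingCircle((q[:,:2]*1000).astype(np.float32)); print('jar',c,r,np.median(q,0))
E
```

```text
clock: 4.25
eef_pos: [0.5616, 0.0361, 0.1868]
eef_rot: [-3.089, -0.216, -0.408]
force: [1.2, -0.7, 0.9]
gripper_width: 0.995
t 4.25 pos [0.5616 0.0361 0.1868] R [[0.956, 0.139, 0.257], [0.135, -0.99, 0.037], [0.26, -0.0, -0.966]] q [ 0.13  0.39 -0.39  2.02  0.33  0.52 -1.91] F [ 1.2 -0.7  0.9] w 0.9947691587435489
above jar [ 0.97 -0.95 12.16] [-0.    -0.001  0.   ] steps 2.0
grasp [-0.43 -0.94 17.37] [-0.    -0.001  0.   ] steps 2.8
jar (597.6561889648438, 50.89332580566406) 21.509679794311523 [0.59761892 0.05082769 0.04896994]
```

View pics/w1.png

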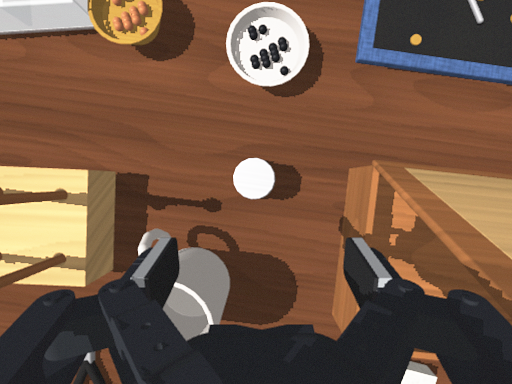

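The wrist view shows the jar at (254,178), lying between the open fingers once the tool goes forward. The block is at left and the mug at lower left. I grasp now.

```bash
python3 -m jog '[[1.1,-0.95,6,0,0,0,8.5],[1.1,-0.95,12.2,0,0,0,8.5],[1.1,-0.95,12.2,0,0,0,8.5],[-0.3,-0.95,17.4,0,0,0,8.5],[-0.3,-0.95,17.4,0,0,0,8.5],[-0.3,-0.95,17.4,0,0,0,4],[-0.3,-0.95,17.4,0,0,0,4],[-0.3,-0.95,17.4,0,0,0,4],[-0.3,-0.95,17.4,0,0,0,4],[-0.3,-0.95,17.4,0,0,0,4]]' 30; python3 - <<'E'
from h import *
state()
a=np.radians(1.9); Rc=np.array([[np.cos(a),-np.sin(a),0],[np.sin(a),np.cos(a),0],[0,0,1]]); c0=np.array([.539,-.181,0])
z=.036+.008
row([.52,.03,.20],n='up'); 
for h in (.17,z): print(c0+Rc@[-.035,.02,0]); prow(c0+Rc@[-.035,.02,h],tool(1.9,15),'case%g'%h)
E
```

```text
clock: 5.55
eef_pos: [0.6057, 0.0577, 0.0171]
eef_rot: [-3.084, -0.222, -0.41]
force: [-6.3, -3.7, 22.3]
gripper_width: 0.523
t 5.55 pos [0.6057 0.0577 0.0171] R [[0.955, 0.144, 0.258], [0.138, -0.99, 0.041], [0.262, -0.003, -0.965]] q [-0.1   0.72 -0.14  2.    0.55  0.19 -2.15] F [-6.3 -3.7 22.3] w 0.5231571632343722
up [ -3.79   1.45 -19.99] [0. 0. 0.] steps 3.3
[ 0.50335614 -0.16217143  0.        ]
case0.17 [ -8.82  20.29 -16.43] [-0.032 -0.003  0.106] steps 4.4
[ 0.50335614 -0.16217143  0.        ]
case0.044 [-12.12  20.33  -4.27] [-0.032 -0.003  0.106] steps 3.8
```

```bash
python3 - <<'E'
from h import *
im,d,C=grab('scene','s2'); cv2.imwrite('pics/s2c.png',cv2.resize(im[140:300,160:360],None,fx=4,fy=3.75)[:, :800]); state()
E
```

```text
t 5.6 pos [0.6057 0.0577 0.017 ] R [[0.955, 0.144, 0.258], [0.138, -0.99, 0.041], [0.262, -0.003, -0.965]] q [-0.1   0.72 -0.14  2.    0.55  0.19 -2.15] F [-5.9 -4.3 23.1] w 0.5215123067337062
```

View pics/s2c.png

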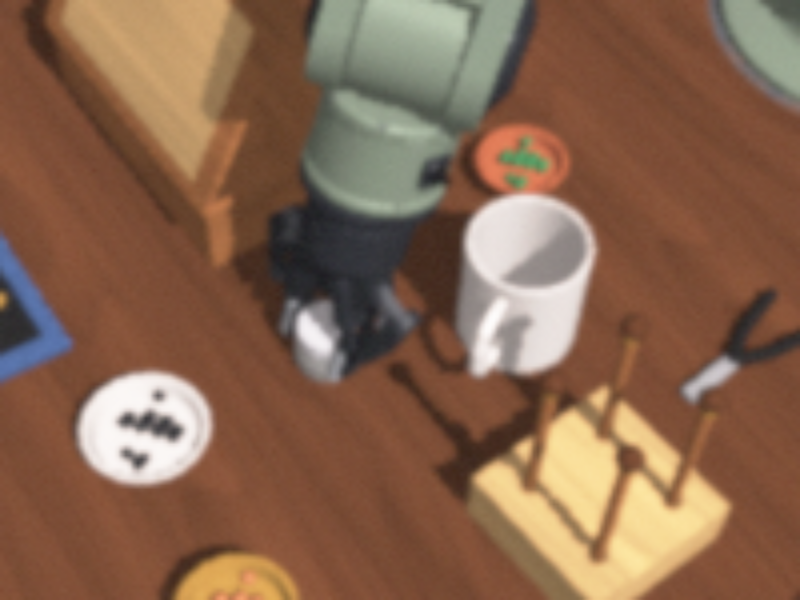

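The crop shows the jar between the fingers at (325,345), but it looks askew, and the tool feels 22 N upward. I'll open, rise and look again.

```bash
python3 -m jog '[[0,0,0,0,0,0,8.5],[0,0,0,0,0,0,8.5],[0,0,0,0,0,0,8.5],[0,0.0,-6,0,0,0,8.5],[0,0,-12,0,0,0,8.5],[0,0,-12,0,0,0,8.5]]'; python3 - <<'E'
from h import *
state()
im,d,C=grab('wrist','w2'); P=pts(C,d)
X,Y,Z=P[...,0],P[...,1],P[...,2]
q=P[(abs(Z-.05)<.006)&(abs(X-.594)<.06)&(abs(Y-.05)<.06)]; c,r=cv2.minEnclosingCircle((q[:,:2]*1000).astype(np.float32)); print('jar',c,r,np.median(q,0))
E
```

```text
clock: 6.35
eef_pos: [0.5758, 0.0526, 0.1369]
eef_rot: [-3.083, -0.221, -0.419]
force: [-0.3, -1.5, -0.7]
gripper_width: 0.998
t 6.35 pos [0.5758 0.0526 0.1369] R [[0.954, 0.143, 0.264], [0.137, -0.99, 0.041], [0.267, -0.003, -0.964]] q [ 0.06  0.48 -0.34  2.03  0.45  0.42 -2.04] F [-0.3 -1.5 -0.7] w 0.9979057649510393
jar (596.3790893554688, 58.05512619018555) 21.486162185668945 [0.59648648 0.05810073 0.0489901 ]
```

View pics/w2.png

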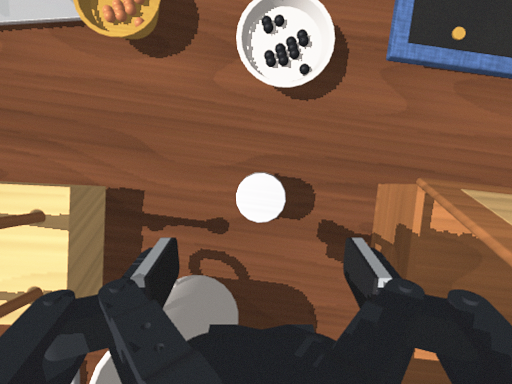

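The wrist view shows the jar upright at (261,197), shifted about 7 mm to y=0.058. The earlier pose sat near the joint 6 limit. I'll regrasp with less tilt.

```bash
python3 - <<'E'
from h import *
R=tool(14,8); J=[.597,.0575]
prow(J+[.10],R,'above'); prow(J+[.037],R,'grasp')
E
```

```text
above [ 0.97 -0.2   5.8 ] [ 0.017 -0.128 -0.099] steps 0.9
grasp [-0.69 -0.18 11.87] [ 0.017 -0.128 -0.099] steps 1.9
```

```bash
python3 -m jog '[[1,-0.2,5.8,0.017,-0.128,-0.099,8.5],[1,-0.2,5.8,0.017,-0.128,-0.099,8.5],[-0.7,-0.2,11.7,0.017,-0.128,-0.099,8.5],[-0.7,-0.2,11.7,0.017,-0.128,-0.099,8.5],[-0.7,-0.2,11.7,0.017,-0.128,-0.099,5.5],[-0.7,-0.2,11.6,0.017,-0.128,-0.099,4.6],[-0.7,-0.2,11.5,0.017,-0.128,-0.099,4.4],[-0.7,-0.2,11.5,0.017,-0.128,-0.099,4.4]]' 25; python3 - <<'E'
from h import *
state()
a=np.radians(1.9); Rc=np.array([[np.cos(a),-np.sin(a),0],[np.sin(a),np.cos(a),0],[0,0,1]]); c0=np.array([.539,-.181,0])
for h in (.19,.046): prow(c0+Rc@[-.05,.02,h],tool(1.9,8),'case%g'%h)
row([.55,.04,.19],n='up')
E
```

```text
clock: 7.4
eef_pos: [0.599, 0.0578, 0.0231]
eef_rot: [-3.095, -0.379, -0.219]
force: [1.3, -2.3, 0.4]
gripper_width: 0.518
t 7.4 pos [0.599  0.0578 0.0231] R [[0.961, 0.241, 0.137], [0.239, -0.971, 0.033], [0.141, 0.001, -0.99]] q [ 0.04  0.74 -0.32  1.9   0.51  0.43 -1.97] F [ 1.3 -2.3  0.4] w 0.5182360159194448
case0.19 [-13.56  18.8  -16.9 ] [-0.029 -0.002  0.208] steps 4.6
case0.046 [-15.58  18.79  -2.64] [-0.029 -0.002  0.208] steps 3.9
up [ -2.79   0.56 -17.25] [0. 0. 0.] steps 2.8
```

```bash
python3 -m jog '[[-1,0.3,-5,0,0,0,4.4],[-2.8,0.6,-12,0,0,0,4.4],[-6,3,-18,0,0,0.05,4.4],[-13.5,10,-20,-0.015,0,0.1,4.4],[-14,18.8,-20,-0.029,-0.002,0.208,4.4],[-14,18.8,-20,-0.029,-0.002,0.208,4.4],[-14,18.8,-20,-0.029,-0.002,0.208,4.4],[-14,18.8,-20,-0.029,-0.002,0.208,4.4]]'; python3 - <<'E'
from h import *
state()
a=np.radians(1.9); Rc=np.array([[np.cos(a),-np.sin(a),0],[np.sin(a),np.cos(a),0],[0,0,1]]); c0=np.array([.539,-.181,0])
for h in (.10,.050): prow(c0+Rc@[-.05,.02,h],tool(1.9,8),'case%g'%h)
E
```

```text
clock: 8.4
eef_pos: [0.4824, -0.1646, 0.2017]
eef_rot: [-3.132, -0.051, -0.219]
force: [-0.6, 0.8, -0.0]
gripper_width: 0.512
t 8.4 pos [ 0.4824 -0.1646  0.2017] R [[0.99, 0.032, 0.139], [0.032, -0.999, 0.004], [0.139, 0.0, -0.99]] q [ 0.62  0.35 -0.47  2.02  0.2   0.68 -1.51] F [-0.6  0.8 -0. ] w 0.5121928322643333
case0.1 [-0.82 -0.18 12.02] [ 0.    -0.    -0.001] steps 1.9
case0.05 [-1.52 -0.18 16.98] [ 0.    -0.    -0.001] steps 2.7
```

```bash
python3 -m jog '[[-0.4,-0.2,6,0,0,0,4.4],[-0.8,-0.2,12,0,0,0,4.4],[-1.2,-0.2,14.5,0,0,0,4.4],[-1.5,-0.2,16.6,0,0,0,4.4],[-1.5,-0.2,16.9,0,0,0,4.4],[-1.5,-0.2,17.0,0,0,0,4.4],[-1.5,-0.2,17.0,0,0,0,8],[-1.5,-0.2,17,0,0,0,8],[-1.5,-0.2,17,0,0,0,8],[-1,-0.2,12,0,0,0,8],[0,-0.2,6,0,0,0,8],[-4,-0.2,0,0,0,0,8]]'; python3 - <<'E'
from h import *
state()
im,d,C=grab('wrist','w3'); cv2.imwrite('pics/w3.png',im)
im2,d,C=grab('top','top3'); P=pts(C,d)
a=np.radians(1.9); Rc=np.array([[np.cos(a),-np.sin(a),0],[np.sin(a),np.cos(a),0],[0,0,1]]); c0=np.array([.539,-.181,0])
q=((P-c0)@Rc).reshape(-1,3); 
m=(q[:,2]>.2)&(q[:,2]<.29)&(abs(q[:,1])<.12)&(q[:,0]>0.01);k=q[m]; print('lid edge',np.round(np.median(k,0),3))
E
```

```text
clock: 9.9
eef_pos: [0.4505, -0.1634, 0.1913]
eef_rot: [-3.131, -0.053, -0.224]
force: [-0.9, -2.1, 1.5]
gripper_width: 0.938
t 9.9 pos [ 0.4505 -0.1634  0.1913] R [[0.989, 0.034, 0.142], [0.033, -0.999, 0.004], [0.142, 0.0, -0.99]] q [ 0.68  0.32 -0.52  2.1   0.22  0.63 -1.51] F [-0.9 -2.1  1.5] w 0.9376708011902358
lid edge [0.028 0.002 0.236]
```

View pics/w3.png

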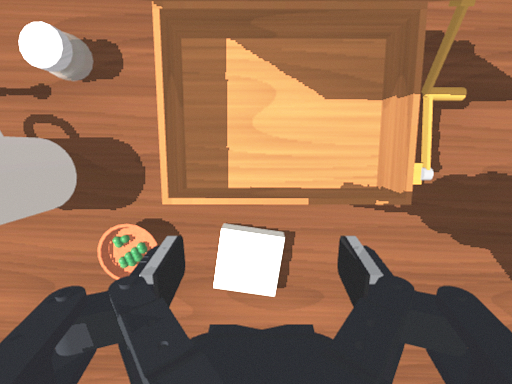

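The wrist view shows the case empty and the jar still on the bench at (48,45). My 4.4 cm command stopped short of squeezing it. I'll re-locate the jar and grip harder.

```bash
python3 - <<'E'
from h import *
for f in ('top3','w3'):
    im,d,C=load(f); P=pts(C,d); X,Y,Z=P[...,0],P[...,1],P[...,2]
    q=P[(abs(Z-.05)<.006)&(abs(X-.594)<.08)&(abs(Y-.06)<.08)&(im.min(2)>150)]; c,r=cv2.minEnclosingCircle((q[:,:2]*1000).astype(np.float32)); print('jar',c,r,np.median(q,0))
R=tool(14,8); J=[.597,.0575]
row([.50,0,.19],tool(10,8),'mid')
prow(J+[.10],R,'above'); prow(J+[.037],R,'grasp')
E
```

```text
jar (593.9244384765625, 57.830780029296875) 21.36676025390625 [0.59286821 0.0572115  0.04971151]
jar (594.1464233398438, 57.985984802246094) 22.185476303100586 [0.59363401 0.05622334 0.04917408]
mid [  5.65 -16.33   1.04] [ 0.025 -0.003 -0.142] steps 2.8
above [ 14.12 -21.89  13.21] [ 0.034 -0.003 -0.211] steps 4.7
grasp [ 13.22 -21.91  19.44] [ 0.034 -0.003 -0.211] steps 5.1
```

```bash
python3 -m jog '[[6,-16,1,0.025,0,-0.14,8.5],[6,-16,1,0.025,0,-0.14,8.5],[6,-16,1,0.025,0,-0.14,8.5],[13.9,-21.9,10,0.034,-0.003,-0.211,8.5],[13.9,-21.9,13.2,0.034,-0.003,-0.211,8.5],[13.9,-21.9,13.2,0.034,-0.003,-0.211,8.5],[13,-21.9,19.2,0.034,-0.003,-0.211,8.5],[13,-21.9,19.2,0.034,-0.003,-0.211,5],[13,-21.9,19.1,0.034,-0.003,-0.211,2],[13,-21.9,18.9,0.034,-0.003,-0.211,2],[13,-21.9,18.9,0.034,-0.003,-0.211,2],[13,-21.9,18.9,0.034,-0.003,-0.211,2]]' 40; python3 -m jog '[[-0.3,0,-2,0,0,0,2],[-1,0,-7,0,0,0,2],[-1,0,-14,0,0,0,2],[-1,0,-14,0,0,0,2]]';  python3 - <<'E'
from h import *
state()
im,d,C=grab('scene','s3'); P=pts(C,d);X,Y,Z=P[...,0],P[...,1],P[...,2]
q=P[(Z>.02)&(Z<.06)&(abs(X-.594)<.05)&(abs(Y-.057)<.04)];print(len(q))
a=np.radians(1.9); Rc=np.array([[np.cos(a),-np.sin(a),0],[np.sin(a),np.cos(a),0],[0,0,1]]); c0=np.array([.539,-.181,0])
prow(c0+Rc@[-.05,.02,.19],tool(1.9,8),'case')
E
```

```text
clock: 11.5
eef_pos: [0.5972, 0.0576, 0.0247]
eef_rot: [-3.094, -0.379, -0.219]
force: [-1.7, -1.5, 12.7]
gripper_width: 0.489
clock: 12.0
eef_pos: [0.5697, 0.0505, 0.166]
eef_rot: [-3.094, -0.378, -0.228]
force: [1.1, -0.0, -2.7]
gripper_width: 0.489
t 12.0 pos [0.5697 0.0505 0.166 ] R [[0.96, 0.241, 0.143], [0.238, -0.971, 0.033], [0.147, 0.002, -0.989]] q [ 0.22  0.5  -0.54  1.91  0.41  0.68 -1.88] F [ 1.1 -0.  -2.7] w 0.48866238081521246
0
case [-12.5   18.78  -2.47] [-0.028 -0.006  0.208] steps 3.6
```

```bash
python3 -m jog '[[-2,1,-4,0,0,0.03,2],[-12,10,-4.5,-0.015,0,0.1,2],[-13,18.8,-5,-0.028,-0.006,0.208,2],[-13,18.8,-5,-0.028,-0.006,0.208,2],[-13,18.8,-5,-0.028,-0.006,0.208,2],[-13,18.8,-5,-0.028,-0.006,0.208,2]]'; python3 - <<'E'
from h import *
state()
a=np.radians(1.9); Rc=np.array([[np.cos(a),-np.sin(a),0],[np.sin(a),np.cos(a),0],[0,0,1]]); c0=np.array([.539,-.181,0])
for h in (.10,.050): prow(c0+Rc@[-.05,.02,h],tool(1.9,8),'case%g'%h)
E
```

```text
clock: 12.8
eef_pos: [0.4815, -0.1669, 0.1946]
eef_rot: [-3.132, -0.046, -0.216]
force: [0.4, 0.3, -0.9]
gripper_width: 0.492
t 12.8 pos [ 0.4815 -0.1669  0.1946] R [[0.99, 0.029, 0.137], [0.029, -1.0, 0.004], [0.137, -0.0, -0.991]] q [ 0.66  0.37 -0.53  2.02  0.25  0.68 -1.55] F [ 0.4  0.3 -0.9] w 0.4921845475727786
case0.1 [-0.61 -0.4  11.34] [ 0.     0.002 -0.004] steps 1.8
case0.05 [-1.3  -0.4  16.29] [ 0.     0.002 -0.004] steps 2.6
```

```bash
python3 -m jog '[[-0.4,-0.4,6,0,0,0,2],[-0.6,-0.4,11.3,0,0,0,2],[-1,-0.4,14,0,0,0,2],[-1.3,-0.4,16,0,0,0,2],[-1.3,-0.4,16.3,0,0,0,2],[-1.3,-0.4,16.3,0,0,0,2],[-1.3,-0.4,16.3,0,0,0,8],[-1.3,-0.4,16.3,0,0,0,8],[-1.3,-0.4,16.3,0,0,0,8],[-0.8,-0.4,11.3,0,0,0,8],[0,-0.4,5,0,0,0,8],[-4,-0.4,-3,0,0,0,8]]'; python3 - <<'E'
from h import *
state()
im,d,C=grab('wrist','w4'); P=pts(C,d)
a=np.radians(1.9); Rc=np.array([[np.cos(a),-np.sin(a),0],[np.sin(a),np.cos(a),0],[0,0,1]]); c0=np.array([.539,-.181,0])
q=((P-c0)@Rc); m=(im.min(2)>130)&(q[...,2]>.03)&(abs(q[...,0])<.085)&(abs(q[...,1])<.11)
print(m.sum(),np.round(np.median(q[m],0),3))
row([.45,-.17,.33],n='up')
for r in (.17,): print()
E
```

```text
clock: 14.3
eef_pos: [0.4543, -0.1633, 0.1981]
eef_rot: [-3.131, -0.048, -0.219]
force: [-1.1, -1.3, 0.6]
gripper_width: 0.942
t 14.3 pos [ 0.4543 -0.1633  0.1981] R [[0.99, 0.03, 0.139], [0.03, -1.0, 0.005], [0.139, -0.0, -0.99]] q [ 0.73  0.33 -0.59  2.08  0.24  0.66 -1.54] F [-1.1 -1.3  0.6] w 0.9422836286899388
2370 [-0.064  0.022  0.056]
up [  1.67   0.62 -12.62] [0. 0. 0.] steps 2.0
```

View pics/w4.png

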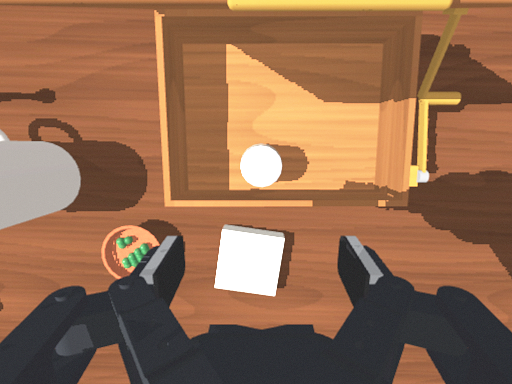

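The jar now stands upright in the case, cap at (261,166), and the lid lip is visible at the top edge. Next is the lid, pushed from behind with closed fingers.

```bash
cat >> h.py <<'E'
a_=np.radians(1.9); Rc=np.array([[np.cos(a_),-np.sin(a_),0],[np.sin(a_),np.cos(a_),0],[0,0,1]]); c0=np.array([.539,-.181,0])
def lidtcp(phi,r=.165,off=0):
    f=np.radians(phi); return c0+Rc@np.array([.09-r*np.cos(f)+(.006+off)*np.sin(f)+.011,0.005,.075+r*np.sin(f)+(.006+off)*np.cos(f)])
E
python3 - <<'E'
from h import *
R=tool(1.9,0)
row([.47,-.17,.36],R,'up'); row(c0+Rc@[.10,.005,.36],R,'over'); row(c0+Rc@[.10,.005,.232],R,'behind'); print(lidtcp(70),c0+Rc@[.10,.005,.232])
E
```

```text
up [  4.07   0.69 -15.31] [ 0.004 -0.141 -0.004] steps 2.5
over [ 20.77   1.45 -12.93] [ 0.004 -0.141 -0.004] steps 3.9
behind [18.96  1.4  -0.25] [ 0.004 -0.141 -0.004] steps 3.0
[ 0.58901145 -0.1743382   0.2321014 ] [ 0.63877925 -0.17268723  0.232     ]
```

```bash
python3 -m jog '[[-1,0.7,-6,0,0,0,0],[0,0.7,-12,0,-0.1,0,0],[4,0.7,-15.5,0.004,-0.141,-0.004,0],[10,1,-15,0.004,-0.141,-0.004,0],[20.8,1.4,-13,0.004,-0.141,-0.004,0],[20.8,1.4,-13,0.004,-0.141,-0.004,0],[20.8,1.4,-13,0.004,-0.141,-0.004,0],[20,1.4,-7,0.004,-0.141,-0.004,0],[19,1.4,-0.3,0.004,-0.141,-0.004,0],[19,1.4,-0.3,0.004,-0.141,-0.004,0]]'; python3 - <<'E'
from h import *
state()
for p in range(75,-1,-5): row(lidtcp(p),tool(1.9,0),p)
E
```

```text
clock: 15.6
eef_pos: [0.6367, -0.173, 0.2296]
eef_rot: [-3.14, -0.052, 0.008]
force: [0.8, -0.1, 0.9]
gripper_width: -0.001
t 15.6 pos [ 0.6367 -0.173   0.2296] R [[0.999, 0.033, -0.005], [0.033, -0.999, 0.001], [-0.005, -0.001, -1.0]] q [ 0.54  0.64 -0.59  1.47  0.37  1.15 -1.65] F [ 0.8 -0.1  0.9] w -0.0009320656060370926
75 [-3.38 -0.03 -0.61] [-0.001  0.005 -0.   ] steps 0.5
70 [-4.77 -0.03 -0.22] [-0.001  0.005 -0.   ] steps 0.8
65 [-6.12 -0.03  0.29] [-0.001  0.005 -0.   ] steps 1.0
60 [-7.41 -0.02  0.91] [-0.001  0.005 -0.   ] steps 1.2
55 [-8.65 -0.02  1.65] [-0.001  0.005 -0.   ] steps 1.4
50 [-9.82 -0.02  2.49] [-0.001  0.005 -0.   ] steps 1.6
45 [-10.91  -0.02   3.43] [-0.001  0.005 -0.   ] steps 1.8
40 [-11.92  -0.02   4.46] [-0.001  0.005 -0.   ] steps 2.0
35 [-12.83  -0.02   5.57] [-0.001  0.005 -0.   ] steps 2.2
30 [-13.64  -0.02   6.76] [-0.001  0.005 -0.   ] steps 2.4
25 [-14.35  -0.02   8.02] [-0.001  0.005 -0.   ] steps 2.6
20 [-1.494e+01 -1.000e-02  9.330e+00] [-0.001  0.005 -0.   ] steps 2.8
15 [-1.541e+01 -1.000e-02  1.069e+01] [-0.001  0.005 -0.   ] steps 3.0
10 [-1.577e+01 -1.000e-02  1.209e+01] [-0.001  0.005 -0.   ] steps 3.2
5 [-1.600e+01 -1.000e-02  1.351e+01] [-0.001  0.005 -0.   ] steps 3.4
0 [-1.611e+01 -1.000e-02  1.495e+01] [-0.001  0.005 -0.   ] steps 3.5
```

```bash
python3 -m jog '[[-3.4,0,-0.6,0,0,0,0],[-4.8,0,-0.2,0,0,0,0],[-6.1,0,0.3,0,0,0,0],[-7.4,0,0.9,0,0,0,0],[-8.65,0,1.65,0,0,0,0],[-9.8,0,2.5,0,0,0,0],[-10.9,0,3.4,0,0,0,0],[-11.9,0,4.5,0,0,0,0],[-12.8,0,5.6,0,0,0,0],[-13.6,0,6.8,0,0,0,0]]'; python3 - <<'E'
from h import *
state()
for p in range(25,-1,-5): row(lidtcp(p),tool(1.9,0),p)
im,d,C=grab('top','top4'); P=pts(C,d)
q=((P-c0)@Rc); m=(abs(q[...,1]-.07)<.03)&(q[...,2]>.08)&(abs(q[...,0]-.0)<.11); k=q[m]; print(len(k),np.degrees(np.arctan(np.polyfit(k[:,0],k[:,2],1))))
E
```

```text
clock: 16.85
eef_pos: [0.4998, -0.1774, 0.1615]
eef_rot: [-3.14, -0.052, 0.009]
force: [0.4, -1.0, 1.1]
gripper_width: 0.001
t 16.85 pos [ 0.4998 -0.1774  0.1615] R [[0.999, 0.033, -0.006], [0.033, -0.999, 0.001], [-0.006, -0.001, -1.0]] q [ 0.67  0.52 -0.6   1.89  0.38  0.85 -1.66] F [ 0.4 -1.   1.1] w 0.0013629774770277069
25 [-0.68 -0.01  1.14] [-0.001  0.006 -0.   ] steps 0.2
20 [-1.28 -0.01  2.45] [-0.001  0.006 -0.   ] steps 0.4
15 [-1.75 -0.01  3.81] [-0.001  0.006 -0.   ] steps 0.7
10 [-2.11 -0.01  5.21] [-0.001  0.006 -0.   ] steps 0.9
5 [-2.34 -0.    6.63] [-0.001  0.006 -0.   ] steps 1.1
0 [-2.45 -0.    8.07] [-0.001  0.006 -0.   ] steps 1.3
4001 [-69.33442399  16.94116453]
```

```bash
python3 - <<'E'
from h import *
im,d,C=grab('scene','s5'); t=load('top4')[0]
a=cv2.resize(im[60:240,140:320],(400,400)); b=cv2.resize(t[120:280,270:430],(400,400)); cv2.imwrite('pics/l1.png',np.hstack([a,b]))
P=pts(C,d); q=((P-c0)@Rc); m=(abs(q[...,1]-.08)<.02)&(q[...,2]>.08)&(abs(q[...,0]-.02)<.1)&(q[...,2]<.3); k=q[m]; 
for z in np.arange(.08,.28,.02):
    b=k[abs(k[:,2]-z)<.01]; print(round(z,2),len(b),np.round(b.mean(0),3) if len(b) else '')
E
```

```text
0.08 60 [0.08  0.081 0.086]
0.1 155 [0.057 0.08  0.1  ]
0.12 159 [0.021 0.08  0.12 ]
0.14 159 [-0.013  0.08   0.14 ]
0.16 162 [-0.049  0.081  0.16 ]
0.18 22 [-0.069  0.082  0.172]
0.2 0 
0.22 0 
0.24 10 [-0.038  0.065  0.248]
0.26 25 [-0.043  0.064  0.254]
```

View pics/l1.png

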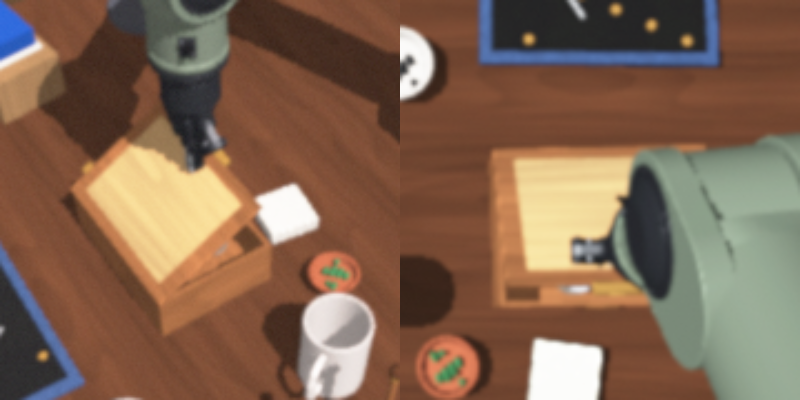

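The lid is down to about 30°, following the finger. I continue to shut.

```bash
python3 -m jog '[[-0.7,0,1.1,0,0,0,0],[-1.3,0,2.4,0,0,0,0],[-1.75,0,3.8,0,0,0,0],[-2.1,0,5.2,0,0,0,0],[-2.35,0,6.4,0,0,0,0],[-2.4,0,7.2,0,0,0,0],[-2.45,0,7.8,0,0,0,0],[-2.45,0,8.2,0,0,0,0],[-2.45,0,8.4,0,0,0,0],[-2.45,0,8.4,0,0,0,0]]'; python3 - <<'E'
from h import *
state()
im,d,C=grab('scene','s6')
P=pts(C,d); q=((P-c0)@Rc); m=(abs(q[...,1]-.07)<.03)&(q[...,2]>.07)&(abs(q[...,0]-.02)<.08)&(q[...,2]<.12); k=q[m]; 
print(len(k),np.polyfit(k[:,0],k[:,2],1)); m&=(q[...,0]<-.04); print(np.median(q[m],0))
E
```

```text
clock: 18.2
eef_pos: [0.474, -0.1782, 0.0802]
eef_rot: [3.14, 0.052, -0.011]
force: [-25.8, 7.1, 83.1]
gripper_width: 0.003
t 18.2 pos [ 0.474  -0.1782  0.0802] R [[0.999, 0.033, -0.007], [0.033, -0.999, -0.001], [-0.007, 0.001, -1.0]] q [ 0.63  0.61 -0.52  2.    0.49  0.66 -1.75] F [-25.8   7.1  83.1] w 0.0034116483402291072
783 [-0.00964906  0.08237912]
[-0.05052398  0.06793745  0.08233387]
```

```bash
python3 -m jog '[[-2.0,0,-1,0,0,0,0],[-2.0,0,-6,0,0,0,0],[-2.0,0,-16,0,0,0,0],[-2.0,0,-28,0,0,0,0],[-2,0,-28,0,0,0,0],[-2,0,-28,0,0,0,0]]'; python3 - <<'E'
from h import *
state(); row([.44,.25,.37],tool(28),'over block')
E
```

```text
clock: 19.0
eef_pos: [0.4566, -0.1784, 0.3637]
eef_rot: [3.138, 0.052, -0.006]
force: [0.1, 0.1, -0.2]
gripper_width: 0.003
t 19.0 pos [ 0.4566 -0.1784  0.3637] R [[0.999, 0.033, -0.004], [0.033, -0.999, -0.003], [-0.004, 0.003, -1.0]] q [ 0.83  0.23 -0.7   1.73  0.16  1.24 -1.45] F [ 0.1  0.1 -0.2] w 0.002857656755642139
over block [ -0.25 -42.87  -0.76] [ 0.002  0.004 -0.456] steps 6.9
```

```bash
python3 -m jog '[[-0.3,-43,-0.8,0,0,-0.456,4],[-0.3,-43,-0.8,0,0,-0.456,4],[-0.3,-43,-0.8,0,0,-0.456,4],[-0.3,-43,-0.8,0,0,-0.456,4],[-0.3,-43,-0.8,0,0,-0.456,4],[-0.3,-43,-0.8,0,0,-0.456,4],[-0.3,-43,-0.8,0,0,-0.456,4],[-0.3,-43,-0.8,0,0,-0.456,4],[-0.3,-43,-0.8,0,0,-0.456,4]]'; python3 - <<'E'
from h import *
state()
im,d,C=grab('wrist','w5'); P=pts(C,d); X,Y,Z=P[...,0],P[...,1],P[...,2]
m=((Z>.185)&(Z<.215)&(abs(X-.515)<.09)&(abs(Y-.272)<.09)).astype(np.uint8)
n,l,s,c=cv2.connectedComponentsWithStats(m)
for i in range(1,n):
    if s[i,4]>15: q=P[l==i]; print(s[i],np.round(c[i],1),np.round(np.median(q,0),4),'ray z.201',np.round(ray(C,*c[i],.203),4))
q=P[(abs(Z-.055)<.004)&(abs(X-.515)<.09)&(abs(Y-.272)<.09)]; r=cv2.minAreaRect((q[:,:2]*1000).astype(np.float32)); print(r)
a=np.radians(5.5); 
for i in (-33,33):
    for j in (-33,33): print('hole',np.round([515+i*np.cos(a)-j*np.sin(a),272+i*np.sin(a)+j*np.cos(a)],1))
E
```

```text
clock: 20.12
eef_pos: [0.4395, 0.251, 0.3702]
eef_rot: [3.046, 0.76, -0.007]
force: [1.0, -1.6, -0.6]
gripper_width: 0.467
t 20.12 pos [0.4395 0.251  0.3702] R [[0.883, 0.47, -0.004], [0.47, -0.883, -0.004], [-0.005, 0.001, -1.0]] q [ 0.13  0.33 -0.99  1.67  0.28  1.3  -1.99] F [ 1.  -1.6 -0.6] w 0.4670105736999924
[252  44  18  20 278] [260.8  53.7] [0.5456 0.3088 0.2065] ray z.201 [0.5462 0.3091 0.203 ]
[312  72  17  18 254] [320.   80.5] [0.5521 0.2446 0.2061] ray z.201 [0.5526 0.244  0.203 ]
[229 108  17  17 230] [237.1 116.3] [0.4815 0.3026 0.2061] ray z.201 [0.4812 0.3028 0.203 ]
[286 132  16  17 215] [293.5 140.3] [0.4876 0.2382 0.2061] ray z.201 [0.4874 0.2376 0.203 ]
((516.9730834960938, 273.6656494140625), (120.20185852050781, 120.23979187011719), 5.516955852508545)
hole [485.3 236. ]
hole [479.  301.7]
hole [551.  242.3]
hole [544.7 308. ]
```

View pics/w5.png

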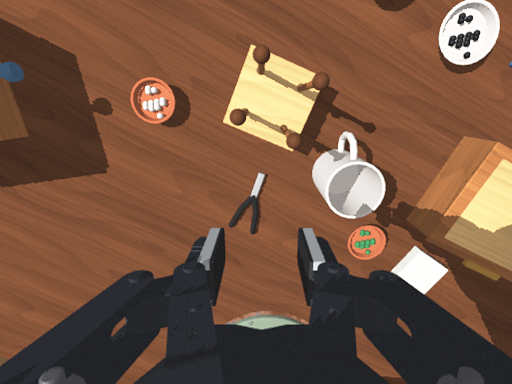

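The wrist view shows the four beads at (261,54), (320,80), (237,116) and (293,140), all upright, and the mug at (355,190) with its handle up at (347,148). Next, refine the mug pose.

```bash
python3 - <<'E'
from h import *
for f in ('w5','top4','s6','scene0'):
    im,d,C=load(f); P=pts(C,d); X,Y,Z=P[...,0],P[...,1],P[...,2]
    near=(np.hypot(X-.46,Y-.106)<.1)&(im.min(2)>90)
    q=P[near&(abs(Z-.115)<.003)&(np.hypot(X-.46,Y-.106)<.055)]; c,r=cv2.minEnclosingCircle((q[:,:2]*1000).astype(np.float32)); c=np.array(c)/1000
    h=P[near&(Z>.03)&(Z<.11)&(np.hypot(X-c[0],Y-c[1])>.052)&(X>c[0])]-[*c,0]
    print(f,len(q),np.round(c,4),round(r,1),'handle',len(h),np.round(np.median(h,0),3),np.degrees(np.arctan2(*np.median(h,0)[[1,0]])),np.round(h.max(0),3))
    fl=P[near&(Z<.02)&(np.hypot(X-c[0],Y-c[1])<.03)]; print('floor',np.median(fl,0) if len(fl) else '')
prow([.4875,.238,.173],tool(28),'D grasp'); prow([.4875,.238,.25],tool(28),'D above')
E
```

```text
w5 449 [0.4613 0.1078] 43.9 handle 209 [0.059 0.035 0.084] 30.854727561523674 [0.07  0.042 0.099]
floor [0.45815021 0.09362416 0.00346705]
top4 120 [0.4611 0.1065] 43.8 handle 32 [0.057 0.031 0.093] 28.271224142229084 [0.068 0.039 0.099]
floor [0.46095287 0.10710614 0.00474118]
s6 138 [0.4561 0.1062] 45.5 handle 75 [0.061 0.034 0.085] 29.121726555441843 [0.072 0.1   0.103]
floor 
scene0 131 [0.4567 0.1058] 44.9 handle 75 [0.06  0.034 0.085] 29.46486039455887 [0.071 0.1   0.104]
floor 
D grasp [ 3.74  3.29 21.59] [ 0.002  0.005 -0.001] steps 3.5
D above [ 3.7   3.31 13.89] [ 0.002  0.005 -0.001] steps 2.4
```

```bash
cat >> h.py <<'E'
M=np.array([.461,.107]); HY=29.5
def place(xo,h=0,g=.163,yo=-.026,tilt=20):
    y=np.radians(HY); my=np.array([np.cos(y),np.sin(y),0]); mx=np.array([np.sin(y),-np.cos(y),0]); R=tool(HY,-tilt); u=-R[:,2]
    return np.array([*M,.008])+my*yo+mx*xo+u*(g+h),R
E
python3 -m jog '[[3.7,3.3,8,0,0.005,-0.025,4],[3.7,3.3,13.9,0,0.005,-0.025,4],[3.7,3.3,13.9,0,0.005,-0.025,4],[3.7,3.3,18,0,0.005,-0.025,4],[3.75,3.3,21.6,0,0.005,-0.025,4],[3.75,3.3,21.6,0,0.005,-0.025,4],[3.75,3.3,21.6,0,0.005,-0.025,0],[3.75,3.3,21.6,0,0.005,-0.025,0],[3.75,3.3,21.6,0,0.005,-0.025,0],[3.75,3.3,21.6,0,0.005,-0.025,0]]' 40; python3 - <<'E'
from h import *
state()
EOF=0
row(robot.observe()['eef_pos']+np.array([0,0,.215]),n='lift')
prow(*place(18,.21) if 0 else place(.018,.19),n='entry'); prow(*place(.018,0),n='down')
E
```

```text
clock: 21.42
eef_pos: [0.4884, 0.2384, 0.1555]
eef_rot: [3.038, 0.796, 0.005]
force: [0.1, 0.4, 9.1]
gripper_width: 0.139
t 21.43 pos [0.4884 0.2384 0.1555] R [[0.871, 0.49, 0.003], [0.49, -0.871, -0.0], [0.003, 0.002, -1.0]] q [ 0.03  0.61 -0.84  1.86  0.57  0.92 -2.13] F [0.1 0.4 9.1] w 0.13865537034854
lift [  0.06   0.04 -21.5 ] [0. 0. 0.] steps 3.4
entry [  0.05  11.92 -16.64] [ 0.002 -0.352 -0.003] steps 3.3
down [-6.49 11.9   1.2 ] [ 0.002 -0.352 -0.003] steps 2.2
```

```bash
python3 -m jog '[[0,0,-5,0,0,0,0],[0,0,-11,0,0,0,0],[0,0,-17,0,0,0,0],[0,0,-21.5,0,0,0,0],[0,6,-21.5,0,-0.18,0,0],[0,11.9,-20,0.002,-0.352,-0.003,0],[0.05,11.9,-16.6,0.002,-0.352,-0.003,0],[0.05,11.9,-16.6,0.002,-0.352,-0.003,0],[0.05,11.9,-16.6,0.002,-0.352,-0.003,0]]'; python3 - <<'E'
from h import *
state()
prow(*place(.018,.19),n='entry'); prow(*place(.018,0.003),n='down')
im,d,C=grab('top','top6'); im2,_,_=grab('scene','s7')
cv2.imwrite('pics/p1.png',np.hstack([cv2.resize(im[160:280,190:310],(400,400)),cv2.resize(im2[150:310,220:380],(400,400))]))
E
```

```text
clock: 22.55
eef_pos: [0.5464, 0.1357, 0.3238]
eef_rot: [2.911, 0.769, -0.51]
force: [-0.8, -0.4, -0.4]
gripper_width: 0.143
t 22.55 pos [0.5464 0.1357 0.3238] R [[0.818, 0.494, -0.296], [0.464, -0.87, -0.168], [-0.34, -0.0, -0.94]] q [ 0.11  0.66 -0.85  1.34  0.42  1.69 -1.79] F [-0.8 -0.4 -0.4] w 0.142516310247514
entry [0.04 0.09 0.16] [ 0.    -0.002  0.001] steps 0.0
down [ 0.    0.09 18.86] [ 0.    -0.002  0.001] steps 3.0
```

View pics/p1.png

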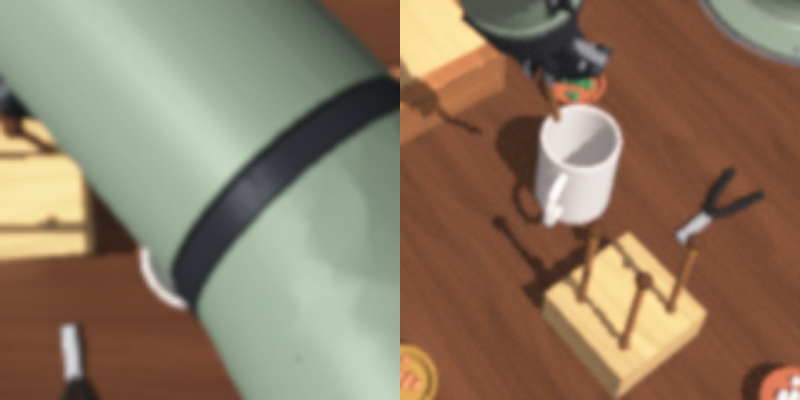

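```bash
python3 - <<'E'
from h import *
C=cam('scene'); s=robot.observe(); R=Ro.from_rotvec(s['eef_rot']).as_matrix(); p=np.array(s['eef_pos'])
for L in (.0187-.0187,.05,.10,.145):
    X=p+R[:,2]*L; c=C[3].T@(X-C[4]); print(L,np.round(X,3),np.round([C[0]*c[0]/c[2]+C[1],C[0]*c[1]/c[2]+C[2]],1))
E
```

```text
0.0 [0.547 0.136 0.324] [276.7 179.1]
0.05 [0.532 0.127 0.277] [278.6 186.3]
0.1 [0.517 0.119 0.23 ] [280.3 192.9]
0.145 [0.504 0.111 0.187] [281.6 198.2]
```

The foot appears at about (283,197) in the full scene image, and the predicted pixel is (282,198), so the grip is straight. Lower and release.

```bash
python3 -m jog '[[0,0.1,5,0,0,0,0],[0,0.1,10,0,0,0,0],[0,0.1,14,0,0,0,0],[0,0.1,17,0,0,0,0],[0,0.1,18.5,0,0,0,0],[0,0.1,18.8,0,0,0,0],[0,0.1,18.8,0,0,0,0]]'; python3 -m jog '[[0,0,0,0,0,0,3],[0,0,0,0,0,0,4],[0,0,0,0,0,0,4],[0,0,0,0,0,0,4],[-0.6,0,-3,0,0,0,4],[-0.6,0,-9,0,0,0,4],[-0.6,0,-16,0,0,0,4],[-0.6,0,-20,0,0,0,4],[-0.6,0,-20,0,0,0,4]]'; python3 - <<'E'
from h import *
state(); prow([.5522,.2444,.29],tool(29.5),'B above'); prow([.5522,.2444,.174],tool(29.5),'B')
im,d,C=grab('scene','s8'); cv2.imwrite('pics/p2.png',cv2.resize(im[130:290,230:390],(600,600)))
E
```

```text
clock: 23.52
eef_pos: [0.4922, 0.1036, 0.148]
eef_rot: [2.911, 0.768, -0.507]
force: [-0.1, -0.5, -0.7]
gripper_width: 0.145
clock: 24.65
eef_pos: [0.5471, 0.1356, 0.3409]
eef_rot: [2.913, 0.769, -0.501]
force: [0.2, -0.1, -1.2]
gripper_width: 0.466
t 24.65 pos [0.5471 0.1356 0.3409] R [[0.82, 0.494, -0.29], [0.465, -0.87, -0.166], [-0.334, 0.001, -0.943]] q [ 0.11  0.64 -0.86  1.32  0.41  1.72 -1.78] F [ 0.2 -0.1 -1.2] w 0.46630705171085146
B above [ 7.8  -9.22  4.61] [0.001 0.341 0.001] steps 2.1
B [11.68 -9.23 15.54] [0.001 0.341 0.001] steps 3.4
```

View pics/p2.png

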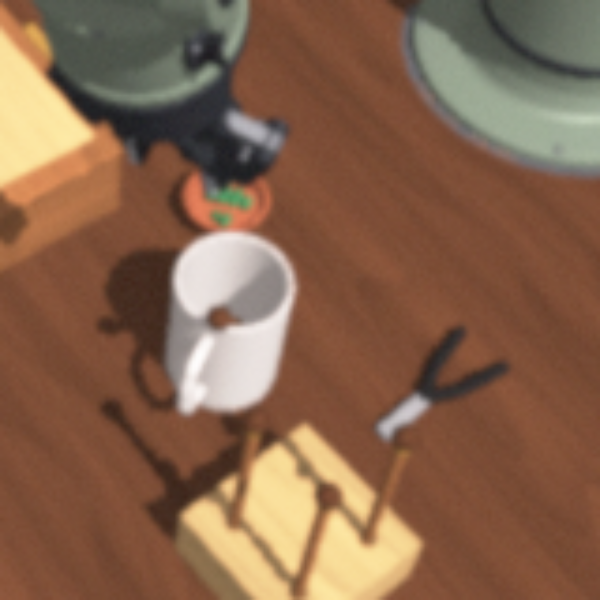

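The crop shows stick D's bead at (218,318), just over the rim at the handle, with the mug standing. Next is stick B.

```bash
python3 -m jog '[[4,-5,0,0,0.17,0,4],[7.8,-9.2,3,0,0.341,0,4],[7.8,-9.2,4.6,0,0.341,0,4],[7.8,-9.2,4.6,0,0.341,0,4],[9.9,-9.2,10.5,0,0.341,0,4],[11.7,-9.2,15.5,0,0.341,0,4],[11.7,-9.2,15.5,0,0.341,0,4],[11.7,-9.2,15.5,0,0.341,0,0],[11.7,-9.2,15.4,0,0.341,0,0],[11.7,-9.2,15.4,0,0.341,0,0],[11.7,-9.2,15.4,0,0.341,0,0]]'; python3 - <<'E'
from h import *
state(); s=robot.observe(); g=s['eef_pos'][2]+robot.pinch_z-.010; print(g)
row(np.array(s['eef_pos'])+[0,0,.215],n='lift'); prow(*place(-.018,.19,g),n='entry')
im,d,C=grab('scene','s9'); P=pts(C,d); X,Y,Z=P[...,0],P[...,1],P[...,2]
m=((Z>.13)&(Z<.2)&(np.hypot(X-.52,Y-.14)<.05)).astype(np.uint8); q=P[m>0]; print('bead in mug',len(q),np.round(np.median(q,0),3),np.round(q.max(0),3))
E
```

```text
clock: 26.08
eef_pos: [0.5525, 0.2439, 0.156]
eef_rot: [3.036, 0.801, 0.001]
force: [0.3, 0.3, 9.4]
gripper_width: 0.145
t 26.07 pos [0.5525 0.2439 0.156 ] R [[0.87, 0.493, 0.001], [0.493, -0.87, -0.001], [-0.0, 0.001, -1.0]] q [ 0.03  0.7  -0.83  1.7   0.6   1.01 -2.07] F [0.3 0.3 9.4] w 0.14546976770098932
0.16473318951793037
lift [ -0.     0.03 -21.5 ] [0. 0. 0.] steps 3.4
entry [ -5.82   5.63 -16.77] [ 0.002 -0.349  0.001] steps 3.0
  return _methods._mean(a, axis=axis, dtype=dtype,
  ret = um.true_divide(
Traceback (most recent call last):
ValueError: zero-size array to reduction operation maximum which has no identity
```

```bash
python3 - <<'E'
from h import *
for f in ('s8','s9'):
    im,d,C=load(f); P=pts(C,d); print(f)
    for v in range(207,225,3): print([ (tuple(im[v,u].tolist()),np.round(P[v,u],3).tolist()) for u in (284,288)])
E
```

```text
s8
[((223, 226, 234), [0.449, 0.063, 0.043]), ((217, 220, 227), [0.439, 0.07, 0.044])]
[((223, 226, 233), [0.449, 0.066, 0.03]), ((191, 196, 209), [0.438, 0.071, 0.029])]
[((188, 192, 205), [0.448, 0.066, 0.013]), ((54, 76, 118), [0.511, 0.151, 0.176])]
[((131, 134, 144), [0.496, 0.121, 0.11]), ((57, 77, 118), [0.514, 0.156, 0.17])]
[((200, 204, 216), [0.497, 0.124, 0.099]), ((185, 188, 201), [0.492, 0.134, 0.109])]
[((247, 249, 252), [0.503, 0.133, 0.1]), ((197, 200, 212), [0.49, 0.134, 0.091])]
s9
[((89, 93, 91), [0.594, 0.225, 0.362]), ((74, 84, 77), [0.595, 0.239, 0.381])]
[((81, 88, 88), [0.595, 0.228, 0.355]), ((79, 89, 84), [0.596, 0.241, 0.373])]
[((114, 116, 123), [0.596, 0.23, 0.348]), ((104, 117, 109), [0.597, 0.243, 0.365])]
[((130, 132, 140), [0.497, 0.123, 0.113]), ((72, 79, 73), [0.595, 0.242, 0.352])]
[((164, 167, 175), [0.498, 0.126, 0.102]), ((41, 39, 39), [0.597, 0.246, 0.348])]
[((57, 54, 56), [0.574, 0.21, 0.268]), ((35, 30, 28), [0.586, 0.236, 0.313])]
```

```bash
python3 -m jog '[[0,0,-5,0,0,0,0],[0,0,-11,0,0,0,0],[0,0,-17,0,0,0,0],[0,0,-21.5,0,0,0,0],[-3,3,-21.5,0,-0.18,0,0],[-5.8,5.6,-20,0.002,-0.349,0,0],[-5.8,5.6,-16.8,0.002,-0.349,0,0],[-5.8,5.6,-16.8,0.002,-0.349,0,0],[-5.8,5.6,-16.8,0.002,-0.349,0,0]]'; python3 - <<'E'
from h import *
state(); prow(*place(-.018,0.003,.1647),n='down')
E
```

```text
clock: 27.25
eef_pos: [0.5297, 0.1673, 0.3257]
eef_rot: [2.911, 0.769, -0.511]
force: [-0.7, -0.4, -0.0]
gripper_width: 0.14
t 27.25 pos [0.5297 0.1673 0.3257] R [[0.818, 0.494, -0.296], [0.464, -0.87, -0.167], [-0.34, -0.001, -0.94]] q [ 0.07  0.65 -0.87  1.36  0.4   1.69 -1.84] F [-0.7 -0.4 -0. ] w 0.13997656832497943
down [-0.02  0.07 18.91] [-0.    -0.002  0.001] steps 3.0
```

```bash
python3 -m jog '[[0,0.1,5,0,0,0,0],[0,0.1,10,0,0,0,0],[0,0.1,14,0,0,0,0],[0,0.1,17,0,0,0,0],[0,0.1,18.6,0,0,0,0],[0,0.1,18.9,0,0,0,0],[0,0.1,18.9,0,0,0,0]]'; python3 -m jog '[[0,0,0,0,0,0,3],[0,0,0,0,0,0,4],[0,0,0,0,0,0,4],[0,0,0,0,0,0,4],[-0.6,0,-3,0,0,0,4],[-0.6,0,-9,0,0,0,4],[-0.6,0,-16,0,0,0,4],[-0.6,0,-20,0,0,0,4],[-0.6,0,-20,0,0,0,4]]'; cat >> h.py <<'E'
def beads(fn,name='scene'):
    im,d,C=grab(name,fn); P=pts(C,d); X,Y,Z=P[...,0],P[...,1],P[...,2]
    hs=cv2.cvtColor(im,cv2.COLOR_BGR2HSV)
    m=((Z>.12)&(Z<.215)&(np.hypot(X-.5,Y-.13)<.10)&(hs[...,1]>80)&(hs[...,0]<15)).astype(np.uint8)
    n,l,s,c=cv2.connectedComponentsWithStats(m); y=np.radians(HY)
    for i in range(1,n):
        if s[i,4]>5:
            q=np.median(P[l==i],0); e=q[:2]-M; print('bead px',s[i],np.round(q,3),'mug x,y',np.round([e@[np.sin(y),-np.cos(y)],e@[np.cos(y),np.sin(y)]],3))
    q=P[(abs(Z-.115)<.003)&(np.hypot(X-.46,Y-.106)<.06)&(im.min(2)>90)]
    c,r=cv2.minEnclosingCircle((q[:,:2]*1000).astype(np.float32)); print('mug',c,r)
E
python3 - <<'E'
from h import *
state(); prow([.4814,.3027,.29],tool(29.5),'C above'); prow([.4814,.3027,.174],tool(29.5),'C')
beads('s10')
E
```

```text
clock: 28.12
eef_pos: [0.4749, 0.1353, 0.149]
eef_rot: [2.912, 0.769, -0.508]
force: [0.2, 0.4, 0.2]
gripper_width: 0.143
clock: 29.25
eef_pos: [0.5299, 0.1672, 0.3418]
eef_rot: [2.914, 0.769, -0.502]
force: [-0.3, -0.8, -1.2]
gripper_width: 0.466
t 29.25 pos [0.5299 0.1672 0.3418] R [[0.819, 0.494, -0.291], [0.465, -0.87, -0.165], [-0.335, -0.0, -0.942]] q [ 0.07  0.63 -0.87  1.34  0.39  1.71 -1.84] F [-0.3 -0.8 -1.2] w 0.4662420782016415
C above [  4.69 -14.18   5.82] [-0.     0.341  0.001] steps 2.6
C [  8.57 -14.17  16.75] [-0.     0.341  0.001] steps 3.8
bead px [286 208  10   9  62] [0.504 0.154 0.177] mug x,y [-0.019  0.061]
mug (457.39178466796875, 104.99440002441406) 45.76079559326172
```

```bash
python3 -m jog '[[0,-7,0,0,0.17,0,4],[4.7,-14.2,3,0,0.341,0,4],[4.7,-14.2,5.8,0,0.341,0,4],[4.7,-14.2,5.8,0,0.341,0,4],[4.7,-14.2,5.8,0,0.341,0,4]]'; python3 - <<'E'
from h import *
state(); prow([.4814,.3027,.174],tool(29.5),'C')
beads('s11'); beads('w11','wrist'); beads('t11','top')
E
```

```text
clock: 29.92
eef_pos: [0.4809, 0.3015, 0.2694]
eef_rot: [3.037, 0.801, -0.006]
force: [-0.2, -1.0, 1.3]
gripper_width: 0.47
t 29.93 pos [0.4809 0.3015 0.2694] R [[0.87, 0.493, -0.003], [0.493, -0.87, -0.002], [-0.004, -0.0, -1.0]] q [-0.02  0.53 -0.93  1.67  0.45  1.17 -2.12] F [-0.2 -1.   1.3] w 0.47029767358856495
C [ 0.15 -0.08 11.41] [-0.     0.004  0.001] steps 1.8
bead px [286 208  10   9  51] [0.505 0.154 0.175] mug x,y [-0.019  0.061]
mug (457.26123046875, 104.88871765136719) 45.43525314331055
bead px [380 226  46  36 866] [0.503 0.155 0.172] mug x,y [-0.021  0.06 ]
mug (461.5875549316406, 107.29393005371094) 44.04977798461914
bead px [226 212  15  19 133] [0.499 0.146 0.168] mug x,y [-0.015  0.052]
mug (461.20428466796875, 106.60517883300781) 43.8443717956543
```

```bash
python3 - <<'E'
from h import *
im,d,C=load('w11'); cv2.imwrite('pics/w11c.png',cv2.resize(im[190:320,330:490],None,fx=4.5,fy=4.5,interpolation=cv2.INTER_CUBIC))
E
```

```text
(no output)
```

View pics/w11c.png

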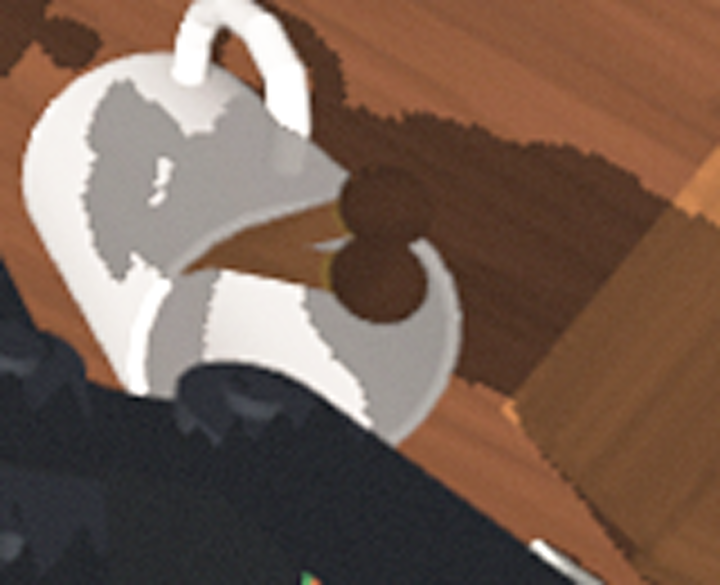

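The crop shows both placed beads, at (385,205) and (375,270), beyond the rim on the handle side with shafts in the mug. Next is stick C, leaning a little more toward mug +x.

```bash
python3 -m jog '[[0.15,-0.1,6,0,0,0,4],[0.15,-0.1,11.4,0,0,0,4],[0.15,-0.1,11.4,0,0,0,4],[0.15,-0.1,11.4,0,0,0,0],[0.15,-0.1,11.3,0,0,0,0],[0.15,-0.1,11.3,0,0,0,0],[0.15,-0.1,11.3,0,0,0,0]]'; cat >> h.py <<'E'
def place2(xo,h=0,g=.163,yo=-.026,tilt=20,dy=-12):
    y=np.radians(HY); my=np.array([np.cos(y),np.sin(y),0]); mx=np.array([np.sin(y),-np.cos(y),0]); R=tool(HY+dy,-tilt); u=-R[:,2]
    return np.array([*M,.008])+my*yo+mx*xo+u*(g+h),R
E
python3 - <<'E'
from h import *
state(); s=robot.observe(); g=s['eef_pos'][2]+robot.pinch_z-.010; print(g)
prow(*place2(-.006,.19,g),n='entry')
E
```

```text
clock: 30.95
eef_pos: [0.4827, 0.3036, 0.1586]
eef_rot: [-3.038, -0.799, -0.0]
force: [-0.2, -0.7, 10.9]
gripper_width: 0.148
t 30.95 pos [0.4827 0.3036 0.1586] R [[0.87, 0.492, 0.0], [0.492, -0.87, 0.0], [0.0, -0.0, -1.0]] q [-0.08  0.65 -0.85  1.79  0.58  0.97 -2.23] F [-0.2 -0.7 10.9] w 0.14750893023578548
0.16727590742751688
entry [ -2.83  17.85 -16.76] [ 0.036 -0.348  0.207] steps 3.9
```

```bash
python3 -m jog '[[0,0,-5,0,0,0,0],[0,0,-11,0,0,0,0],[0,0,-17,0,0,0,0],[0,0,-21.5,0,0,0,0],[-1,6,-21.5,0.01,-0.12,0.07,0],[-2,12,-21,0.02,-0.24,0.14,0],[-2.8,17.8,-20,0.036,-0.348,0.207,0],[-2.8,17.8,-16.8,0.036,-0.348,0.207,0],[-2.8,17.8,-16.8,0.036,-0.348,0.207,0],[-2.8,17.8,-16.8,0.036,-0.348,0.207,0]]'; python3 - <<'E'
from h import *
state(); prow(*place2(-.006,0.003,.1672),n='down')
beads('s12')
E
```

```text
clock: 32.2
eef_pos: [0.5457, 0.1357, 0.3283]
eef_rot: [3.008, 0.465, -0.527]
force: [-0.2, 0.8, -0.2]
gripper_width: 0.145
t 32.2 pos [0.5457 0.1357 0.3283] R [[0.896, 0.302, -0.324], [0.284, -0.953, -0.103], [-0.34, -0.0, -0.94]] q [ 0.13  0.65 -0.83  1.33  0.35  1.68 -1.94] F [-0.2  0.8 -0.2] w 0.14465221703776432
down [1.000e-02 1.400e-01 1.892e+01] [ 0.    -0.002  0.001] steps 3.0
bead px [285 196   3   3   6] [0.499 0.122 0.205] mug x,y [0.005 0.041]
bead px [286 208  10   9  61] [0.504 0.154 0.177] mug x,y [-0.019  0.061]
mug (457.3499755859375, 104.30840301513672) 44.713985443115234
```

```bash
python3 -m jog '[[0,0.1,5,0,0,0,0],[0,0.1,10,0,0,0,0],[0,0.1,14,0,0,0,0],[0,0.1,17,0,0,0,0],[0,0.1,18.5,0,0,0,0],[0,0.1,18.9,0,0,0,0],[0,0.1,18.9,0,0,0,0]]'; python3 -m jog '[[0,0,0,0,0,0,3],[0,0,0,0,0,0,4],[0,0,0,0,0,0,4],[0,0,0,0,0,0,4],[-0.6,0,-3,0,0,0,4],[-0.6,0,-9,0,0,0,4],[-0.6,0,-16,0,0,0,4],[-0.6,0,-20,0,0,0,4],[-0.6,0,-20,0,0,0,4]]'; python3 - <<'E'
from h import *
state(); prow([.5457,.3089,.30],tool(29.5),'A above'); prow([.5457,.3089,.174],tool(29.5),'A')
beads('s13')
E
```

```text
clock: 33.12
eef_pos: [0.4855, 0.1158, 0.1515]
eef_rot: [3.008, 0.465, -0.525]
force: [0.2, 0.4, 0.2]
gripper_width: 0.145
clock: 34.25
eef_pos: [0.5458, 0.1357, 0.3443]
eef_rot: [3.01, 0.466, -0.518]
force: [0.8, 0.5, -1.2]
gripper_width: 0.472
t 34.25 pos [0.5458 0.1357 0.3443] R [[0.898, 0.302, -0.319], [0.285, -0.953, -0.101], [-0.334, -0.0, -0.942]] q [ 0.13  0.64 -0.83  1.31  0.34  1.71 -1.94] F [ 0.8  0.5 -1.2] w 0.47236856342711236
A above [  7.03 -16.51   4.2 ] [-0.036  0.34  -0.206] steps 2.9
A [ 11.25 -16.51  16.07] [-0.036  0.34  -0.206] steps 4.1
bead px [284 205  12  12  85] [0.506 0.149 0.179] mug x,y [-0.014  0.06 ]
mug (458.4340515136719, 104.2646255493164) 45.394039154052734
```

```bash
python3 -m jog '[[1,-7,0,-0.01,0.11,-0.07,4],[4,-12,2,-0.02,0.22,-0.14,4],[7,-16.5,4.2,-0.036,0.34,-0.206,4],[7,-16.5,4.2,-0.036,0.34,-0.206,4],[7,-16.5,4.2,-0.036,0.34,-0.206,4],[9.2,-16.5,10,-0.036,0.34,-0.206,4],[11.2,-16.5,16,-0.036,0.34,-0.206,4],[11.2,-16.5,16,-0.036,0.34,-0.206,4],[11.2,-16.5,16,-0.036,0.34,-0.206,0],[11.2,-16.5,15.9,-0.036,0.34,-0.206,0],[11.2,-16.5,15.9,-0.036,0.34,-0.206,0],[11.2,-16.5,15.9,-0.036,0.34,-0.206,0]]'; python3 - <<'E'
from h import *
state(); s=robot.observe(); g=s['eef_pos'][2]+robot.pinch_z-.010; print(g)
prow(*place2(.006,.19,g),n='entry')
beads('s14'); beads('t14','top')
im,d,C=load('t14'); P=pts(C,d); X,Y,Z=P[...,0],P[...,1],P[...,2]; y=np.radians(HY)
m=(Z>.14)&(Z<.2)&(np.hypot(X-.5,Y-.13)<.07); E=P[m][:,:2]-M
print(len(E),np.round(np.c_[E@[np.sin(y),-np.cos(y)],E@[np.cos(y),np.sin(y)],P[m][:,2]][::3],3).tolist())
E
```

```text
clock: 35.8
eef_pos: [0.5454, 0.3087, 0.1569]
eef_rot: [-3.038, -0.8, -0.001]
force: [1.0, 0.0, 9.3]
gripper_width: 0.143
t 35.8 pos [0.5454 0.3087 0.1569] R [[0.87, 0.493, 0.001], [0.493, -0.87, 0.0], [0.001, 0.0, -1.0]] q [-0.08  0.73 -0.83  1.63  0.61  1.05 -2.15] F [1.  0.  9.3] w 0.14321275896647476
0.16556986609077728
entry [ -8.6   16.4  -16.77] [ 0.037 -0.348  0.207] steps 4.0
bead px [284 205  12  11  78] [0.506 0.15  0.18 ] mug x,y [-0.015  0.061]
mug (457.17767333984375, 106.03520965576172) 45.731292724609375
mug (0.0, 0.0) 0.0
0 []
```

```bash
python3 -m jog '[[0,0,-5,0,0,0,0],[0,0,-11,0,0,0,0],[0,0,-17,0,0,0,0],[0,0,-21.5,0,0,0,0],[-3,6,-21.5,0.01,-0.12,0.07,0],[-6,11,-21,0.02,-0.24,0.14,0],[-8.6,16.4,-20,0.037,-0.348,0.207,0],[-8.6,16.4,-16.8,0.037,-0.348,0.207,0],[-8.6,16.4,-16.8,0.037,-0.348,0.207,0],[-8.6,16.4,-16.8,0.037,-0.348,0.207,0]]'; python3 - <<'E'
from h import *
state(); prow(*place2(.006,0.003,.1655),n='down')
E
```

```text
clock: 37.15
eef_pos: [0.5512, 0.1246, 0.3265]
eef_rot: [3.008, 0.466, -0.527]
force: [0.2, -0.6, -0.8]
gripper_width: 0.148
t 37.15 pos [0.5512 0.1246 0.3265] R [[0.896, 0.303, -0.324], [0.285, -0.953, -0.102], [-0.34, -0.001, -0.94]] q [ 0.14  0.66 -0.82  1.33  0.35  1.68 -1.92] F [ 0.2 -0.6 -0.8] w 0.14787834021205692
down [ 0.   0.1 18.9] [-0.    -0.002  0.002] steps 3.0
```

```bash
python3 -m jog '[[0,0.1,5,0,0,0,0],[0,0.1,10,0,0,0,0],[0,0.1,14,0,0,0,0],[0,0.1,17,0,0,0,0],[0,0.1,18.5,0,0,0,0],[0,0.1,18.9,0,0,0,0],[0,0.1,18.9,0,0,0,0]]'; python3 -m jog '[[0,0,0,0,0,0,3],[0,0,0,0,0,0,4],[0,0,0,0,0,0,4],[0,0,0,0,0,0,4],[-0.6,0,-3,0,0,0,4],[-0.6,0,-9,0,0,0,4],[-0.6,0,-16,0,0,0,4],[-0.6,0,-20,0,0,0,4],[-0.6,0,-20,0,0,0,4]]'; python3 - <<'E'
from h import *
state(); row([.36,.36,.45],tool(29.5),'away')
E
```

```text
clock: 38.02
eef_pos: [0.4908, 0.1048, 0.1497]
eef_rot: [3.009, 0.466, -0.525]
force: [0.0, -1.0, -0.1]
gripper_width: 0.139
clock: 39.15
eef_pos: [0.5512, 0.1245, 0.3426]
eef_rot: [3.011, 0.467, -0.519]
force: [-0.0, -0.4, 0.5]
gripper_width: 0.466
t 39.15 pos [0.5512 0.1245 0.3426] R [[0.898, 0.303, -0.319], [0.285, -0.953, -0.1], [-0.334, -0.001, -0.942]] q [ 0.14  0.64 -0.82  1.31  0.34  1.71 -1.92] F [-0.  -0.4  0.5] w 0.46604762304425956
away [-14.05 -28.24  -6.38] [-0.037  0.34  -0.205] steps 5.1
```

```bash
python3 -m jog '[[0,-6,-6,0,0.1,-0.05,4],[-5,-14,-6.4,-0.02,0.2,-0.1,4],[-14,-28,-6.4,-0.037,0.34,-0.205,4],[-14,-28,-6.4,-0.037,0.34,-0.205,4],[-14,-28,-6.4,-0.037,0.34,-0.205,4],[-14,-28,-6.4,-0.037,0.34,-0.205,4],[-14,-28,-6.4,-0.037,0.34,-0.205,4]]'; python3 - <<'E'
from h import *
state()
y=np.radians(HY)
for n,f in (('top','t20'),('scene','s20')):
    beads(f,n)
im=load('t20')[0]; s=load('s20')[0]
for f in ('t20','s20'):
    i,d,C=load(f); P=pts(C,d); q=(P-c0)@Rc; m=(abs(q[...,1])<.1)&(abs(q[...,0])<.08)&(q[...,2]>.06)&(q[...,2]<.12); k=q[m]; print('lid',len(k),np.polyfit(k[:,0],k[:,2],1))
a=cv2.resize(im[185:265,200:280],(400,560),interpolation=cv2.INTER_CUBIC); b=cv2.resize(s[170:250,250:330],(400,560),interpolation=cv2.INTER_CUBIC)
cv2.imwrite('pics/fin.png',np.hstack([cv2.resize(im[190:260,205:275],(400,400),interpolation=cv2.INTER_CUBIC),cv2.resize(s[180:250,255:325],(400,400),interpolation=cv2.INTER_CUBIC)]))
E
```

```text
clock: 40.02
eef_pos: [0.3595, 0.3589, 0.45]
eef_rot: [3.036, 0.805, 0.001]
force: [0.7, -0.7, -0.7]
gripper_width: 0.467
t 40.02 pos [0.3595 0.3589 0.45  ] R [[0.869, 0.495, 0.001], [0.495, -0.869, -0.0], [0.001, 0.001, -1.0]] q [-0.09  0.29 -1.05  1.52  0.25  1.47 -2.2 ] F [ 0.7 -0.7 -0.7] w 0.4673684578326942
bead px [220 211  24  23 258] [0.492 0.146 0.172] mug x,y [-0.019  0.047]
mug (461.1699523925781, 106.42278289794922) 43.69976043701172
bead px [293 206  10  10  60] [0.488 0.156 0.182] mug x,y [-0.03   0.048]
bead px [283 208  10  10  54] [0.512 0.15  0.177] mug x,y [-0.012  0.065]
mug (457.103759765625, 105.00345611572266) 45.07120895385742
lid 3914 [-0.00074994  0.08093968]
lid 2531 [-0.00265159  0.08260366]
```

View pics/fin.png

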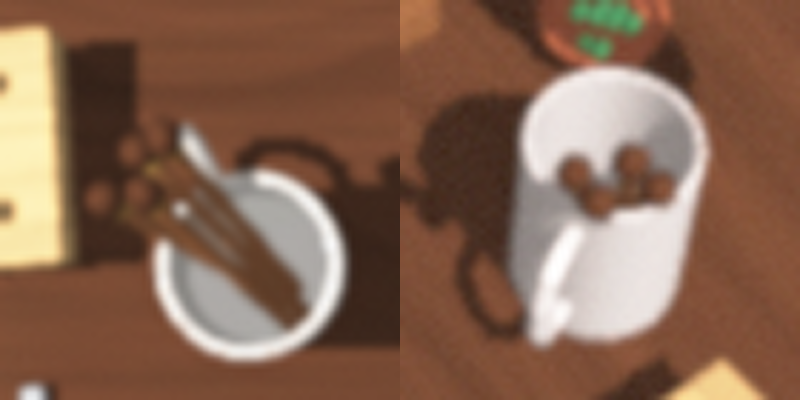

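The final picture shows four beads over the rim at the handle side and the mug upright. They spread toward mug -x, so I'll compute each bead against the 50 mm limit.

```bash
python3 - <<'E'
from h import *
y=np.radians(HY); mx=np.array([np.sin(y),-np.cos(y)]); my=np.array([np.cos(y),np.sin(y)])
it,dt,Ct=load('t20'); i,d,C=load('s20'); Pt,P=pts(Ct,dt),pts(C,d)
print('top (bead surface) depth / ray')
for u,v in ((132,148),(160,135),(102,197),(140,190)):
    U,V=205+u/5.714,190+v/5.714; p=Pt[int(round(V)),int(round(U))]; r=ray(Ct,U,V,p[2]-.004); e=r[:2]-M; print(np.round(p,3),'x %.3f y %.3f'%(e@mx,e@my))
print('scene')
Ms=np.array([.457,.105])
for u,v in ((175,172),(200,202),(232,160),(262,188)):
    U,V=255+u/5.714,180+v/5.714; p=P[int(round(V)),int(round(U))]; f=C[4]; w=(p-f)/np.linalg.norm(p-f); p=p+w*.009; e=p[:2]-Ms; print(np.round(p,3),'x %.3f y %.3f'%(e@mx,e@my))
# handle yaw again
for n,Q,c,im in (('top',Pt,M,it),('scene',P,Ms,i)):
    X,Y,Z=Q[...,0],Q[...,1],Q[...,2]; rr=np.hypot(X-c[0],Y-c[1])
    h=Q[(rr>.052)&(rr<.085)&(Z>.03)&(Z<.108)&(im.min(2)>100)&(Y<.2)]; e=np.median(h[:,:2],0)-c; print(n,len(h),np.degrees(np.arctan2(e[1],e[0])))
E
```

```text
top (bead surface) depth / ray
[0.51  0.156 0.177] x -0.018 y 0.067
[0.514 0.142 0.187] x -0.004 y 0.065
[0.488 0.167 0.186] x -0.040 y 0.053
[0.491 0.149 0.184] x -0.023 y 0.047
scene
[0.511 0.142 0.178] x -0.006 y 0.065
[0.507 0.156 0.169] x -0.019 y 0.069
[0.487 0.152 0.18 ] x -0.026 y 0.049
[0.483 0.169 0.177] x -0.043 y 0.055
top 20 26.512051889234677
scene 70 29.96862262689126
```

```bash
python3 -m jog '[[0,0,0,0,0,0,4],[0,0,0,0,0,0,4],[0,0,0,0,0,0,4],[0,0,0,0,0,0,4],[0,0,0,0,0,0,4],[0,0,0,0,0,0,4],[0,0,0,0,0,0,4],[0,0,0,0,0,0,4]]' >/dev/null; python3 - <<'E'
from h import *
im,d,C=grab('scene','s21'); i0=load('s20')[0]
print('max diff near mug',cv2.absdiff(cv2.GaussianBlur(im,(5,5),0),cv2.GaussianBlur(i0,(5,5),0))[170:270,240:340].max())
P=pts(C,d)
im0,d0,C0=load('top0'); t,dt,Ct=load('t20'); df=cv2.absdiff(cv2.GaussianBlur(t,(7,7),0),cv2.GaussianBlur(im0,(7,7),0)).max(2)
for n,(u,v) in dict(low=(290,266),wide=(268,146),brass=(219,139),pliers=(214,280),note=(336,270),pink=(138,247)).items(): print(n,df[v-12:v+12,u-12:u+12].mean())
robot.close_job()
E
```

```text
max diff near mug 17
low 56.223958333333336
wide 0.6909722222222222
brass 0.8420138888888888
pliers 0.5572916666666666
note 95.04513888888889
pink 0.6736111111111112
the job is handed in; nothing more can be done
```

```bash
python3 - <<'E'
from h import *
t,dt,Ct=load('t20'); P=pts(Ct,dt); print(P[266,290],P[270,336])
a=load('scene0')[0];b=load('s20')[0]; df=cv2.absdiff(cv2.GaussianBlur(a,(7,7),0),cv2.GaussianBlur(b,(7,7),0)).max(2)
print('scene note',df[145:168,255:283].mean(),'low',df[175:190,280:300].mean())
E
```

```text
[ 0.37614157 -0.01388045  0.02702094] [ 0.3666788  -0.14990018  0.02101412]
scene note 80.55434782608695 low 57.28
```

I handed in the job with the jar in the shut case and all four hair sticks leaning in the mug. It took about 41 s of robot time, and nothing reports a verdict.

**What I did**
- I pushed the thumb pin down to break the stay while the lid was still about 70° up.
- I put the one jar that was on the bench into the case. Two grasps failed first and shifted it a few millimetres: one jammed near a joint limit and one was too loose to lift it.
- I lowered the lid with closed fingers at about 0.7 rad/s. The wrist force reached 83 N (limit 120 N) as the lid seated on the rim.
- I moved the four sticks one by one into the mug, feet down, leaning on the rim at the handle side.

**Last checks**
- **Lid:** flat to within 0.003 rad, with its top at 81–83 mm. The jar was seen upright in the case before it was shut.
- **Sticks:** the beads are about 169–187 mm up and 47–69 mm toward the handle. They sit 4–43 mm to one side of the mug's axis. The worst one is only about 7 mm inside the 50 mm limit, and the handle direction is known to about 2–3°.
- **Feet:** I judged their height in the mug from the shaft geometry and the top picture, not by a direct reading.
- **Mug and stillness:** the mug stands where it was. Nothing moved near it between two pictures about 1 s apart.
- **Other things on the bench:** the picture comparison flagged the low bowl and the note block in both views. Depth puts both within 3 mm of where they started, so I take the flags to be changed shadow. The other four showed no change.
- **Arm:** it was parked clear of everything.

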